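Clip the feed rack down and load the leaf plates

ROBOT

A 6-joint arm with a two-finger parallel gripper is mounted at the origin on the work surface. World frame = base frame: x ahead of the robot, y to its left, z up, the work surface at z = 0. Lengths are in m, angles in rad, forces in N, time in s.
With the tool pointing down it reaches from about 0.25 to 0.775 m from the base axis. Payload 4 kg.
Tool frame: the origin (TCP) lies at the very end of the fingers, on their centre line; the grasp point (between the pads) lies 19 mm behind it (robot.tcp_to_grasp is the distance from the TCP to the grasp point, in m); z points along the fingers, y is the line along which they close (so a half turn about z gives the same grasp; the last joint's range is limited). The gripper opens to 94 mm and grips with 3 to 60 N. Pads are 16 mm wide; open, the fingers measure 119 mm over their backs; the gripper's body (75 mm by 177 mm) begins 78 mm behind the grasp point.
Start: joints at [-1.404, 0.087, 1.371, -0, 1.684, -0.103], TCP at [0.147, -0.53, 0.206] pointing down, gripper open.
Joint ranges: [-3.1, 3.1], [-0.76, 2.03], [0.27, 2.55], [-1.08, 4.22], [0.17, 2.65], [-2.57, 2.57]. Speed limits (rad/s): [2.79, 2.79, 3.14, 3.14, 3.14, 3.14].

INTERFACE

Orientations are given as [roll, pitch, yaw] about the fixed x, y, z axes, in that order (R = Rz(yaw) Ry(pitch) Rx(roll)).
In Python, from bench import robot, imaging, probe_bus gives the robot as it stands (robot), with the cameras (imaging) and the readings (probe_bus).
- The arm moves only by the shell command python3 nudge.py 'ROWS'. ROWS is rows parted by semicolons, their numbers by spaces, 1 to 20 of them, each of 5 numbers: the finger opening in m, then dx, dy, dz in m, then a turn about the tool's z in rad; each row shifts and turns the commanded pose from where the row before left it, along the tool's axes as they then stand; what a row does not reach is not made up. A row lasts 1/12 s, in which the tool goes at most 0.0417 m and 0.125 rad, less where a joint would pass 70% of its speed; a pose out of reach is approached as far as the arm can. The fingers move at their own pace and stop on an object; the grip force is fixed at half the most. Time passes only in rows, so rows that do not move let the fingers close. It prints the time, the measured TCP pose, the force, the opening and the grip force at its end.
- probe_bus.get_obs(): the state, without advancing time (a new reading comes with each control period).
- imaging.snapshot(name): name is "scene" or "top" or "wrist"; returns a dict with "color" (384x512x3 uint8, blue, green, red), "fx", "fy", "cx", "cy" (pixels), "extrinsics" (4x4, takes a point from world to camera coordinates). Camera axes: x right, y down, z forward; pixel columns grow to the right and rows downward; lengths in m; the calibration is good to about 2 mm. The wrist camera is an equidistant fisheye: a pixel r from the principal point sees the ray r / f radians off the axis. A picture is of the moment at which its call begins. There is no depth.
- robot.close_job(): hands the job in; it is judged then, once.
The state is a dict: "time": time; "joint_positions": joint angles; "qvel": joint speeds; "joint_torque": joint torques, N m; "tool_pos": TCP position; "ee_rot": TCP orientation; "wrist_force": force on the tool from outside, world axes, zero at the start; "wrist_torque": the same for the moment, N m; "width": finger opening in m; "finger_force": force on a finger pad.
Only numpy, scipy, OpenCV 4.12 (cv2) and the standard library are available. Lean on these libraries where they do the work, as an engineer would, in place of code of your own. Each camera call takes 0.05 s, during which the arm holds its last target. There are 200 camera calls.

TASK

Make the hammer's feed rack ready. First push a red-tabbed spring clip onto each of the rack's two grooved posts, from the side nearest the robot, until it snaps fully home and lies flat on the base; only when both clips are on, stack every leaf plate in one pile on the inclined shelf, lying flat and lengthwise along the slope, centred on it, each with its short edge right down against the stop at the low end. Leave the dies, bottle, tin, mallet and brush where they are.

Things in the scene. Friction and masses are not known exactly. Their poses are not given: they have to be found in the camera images.
- rack: feed rack, fixed: green base plate 200 x 260 x 8 mm, from x = -80 to 120 and y = -130 to 130 mm of its frame. Origin on its underside at bench height; x points away from the robot (yaw within 0.15 rad), y left, z up. The posts stand at x = 20, y = 100 and -100 mm; the shelf runs up along x midway between them
- post_left (a point): left (+y) grooved post of the rack (fixed): neck (groove) 16 mm in diameter, 14 high on the base plate, under a head 24 mm in diameter, 6 thick. This point: on its axis, 5 mm above the base plate (z = 13 mm). Clip home: flat on the base plate, its seat at this point. Push it along the rack's +x, from the -x side, sliding on the base plate: about 6 to 12 N, it snaps in over the last 8 mm
- post_right (a point): right (-y) grooved post of the rack (fixed): neck (groove) 16 mm in diameter, 14 high on the base plate, under a head 24 mm in diameter, 6 thick. This point: on its axis, 5 mm above the base plate (z = 13 mm). Clip home: flat on the base plate, its seat at this point. Push it along the rack's +x, from the -x side, sliding on the base plate: about 6 to 12 N, it snaps in over the last 8 mm
- shelf: inclined shelf of the rack (fixed), 150 mm long, 44 wide (plates overhang its sides, fingers pass beside it), rising from the robot at 20 degrees. Origin: mid-width in the inner corner of shelf face and stop, at the low end, z = 24 mm; x up the slope, y left, z normal to the shelf. Stop: 50 mm wide, 50 high along z. Friction may hold a plate where laid: push it down to the stop
- shelf_bed (a point): point on the shelf's upper face, mid-width, 55 mm up the slope from the stop: where the origin of the lowest plate belongs (each further plate 10 mm higher along the shelf's z)
- clip_a: loose spring clip lying flat on the bench: steel fork 10 mm thick, 44 wide, 0.15 kg. Origin: underside, under the grip tab at the closed end; x to the open end, z up. Red upright tab: 12 mm (x) by 44 (y), 10 to 54 mm above the underside, centred on the origin. Sprung arms reach x = 62 mm, their rounded lips leave a 12 mm mouth; the inner stop ends at x = 39. Both alike, either fits either post
- clip_b: loose spring clip lying flat on the bench: steel fork 10 mm thick, 44 wide, 0.15 kg. Origin: underside, under the grip tab at the closed end; x to the open end, z up. Red upright tab: 12 mm (x) by 44 (y), 10 to 54 mm above the underside, centred on the origin. Sprung arms reach x = 62 mm, their rounded lips leave a 12 mm mouth; the inner stop ends at x = 39. Both alike, either fits either post
- clip_a_seat (a point): seat of clip_a: between its arms, 48 mm ahead of its origin and 5 mm above its underside; the post's axis is here when the clip is home
- clip_b_seat (a point): seat of clip_b: between its arms, 48 mm ahead of its origin and 5 mm above its underside; the post's axis is here when the clip is home
- plate1: loose aluminium pattern plate, 110 x 55 x 10 mm (x, y, z), 0.12 to 0.23 kg, brass leaf inlay on top; all alike, either end may lead. Origin: centre of its underside; x along its length, z up through the leaf face. Starts flat on the bench. Three to five of the five plates are present
- plate2: loose aluminium pattern plate, 110 x 55 x 10 mm (x, y, z), 0.12 to 0.23 kg, brass leaf inlay on top; all alike, either end may lead. Origin: centre of its underside; x along its length, z up through the leaf face. Starts flat on the bench. Three to five of the five plates are present
- plate3: loose aluminium pattern plate, 110 x 55 x 10 mm (x, y, z), 0.12 to 0.23 kg, brass leaf inlay on top; all alike, either end may lead. Origin: centre of its underside; x along its length, z up through the leaf face. Starts flat on the bench. Three to five of the five plates are present
- plate4: loose aluminium pattern plate, 110 x 55 x 10 mm (x, y, z), 0.12 to 0.23 kg, brass leaf inlay on top; all alike, either end may lead. Origin: centre of its underside; x along its length, z up through the leaf face. Starts flat on the bench. Three to five of the five plates are present
- plate5: loose aluminium pattern plate, 110 x 55 x 10 mm (x, y, z), 0.12 to 0.23 kg, brass leaf inlay on top; all alike, either end may lead. Origin: centre of its underside; x along its length, z up through the leaf face. Starts flat on the bench. Three to five of the five plates are present
- cone_die: steel die with a conical top, 44 mm in diameter, 77 mm tall, standing; origin under its centre (not part of the job)
- dome_die: dark steel die with a domed top, 50 mm in diameter, 62 mm tall, standing; origin under its centre (not part of the job)
- oil_bottle: yellow oil bottle, 56 mm in diameter, 130 mm tall, standing; origin under its centre (not part of the job)
- rivet_tin: blue tin, 70 mm in diameter, 70 mm tall, standing; origin under its centre (not part of the job)
- mallet: hammer with a wooden handle, 240 mm long, lying near the robot; origin at its middle (not part of the job)
- brush: bench brush, 170 mm long, lying near the robot; origin at its middle (not part of the job)

How it is judged:
On the way:
1. both clips are home on the two posts while no plate is on the shelf yet ((((distance between clip_a_seat and post_left below 0.0045 m and angle between clip_a's own z axis and vertical below 0.12 rad and x of clip_a in the frame of rack below 0 m) and (distance between clip_b_seat and post_right below 0.0045 m and angle between clip_b's own z axis and vertical below 0.12 rad and x of clip_b in the frame of rack below 0 m)) or ((distance between clip_a_seat and post_right below 0.0045 m and angle between clip_a's own z axis and vertical below 0.12 rad and x of clip_a in the frame of rack below 0 m) and (distance between clip_b_seat and post_left below 0.0045 m and angle between clip_b's own z axis and vertical below 0.12 rad and x of clip_b in the frame of rack below 0 m))) and distance between each of plate1, plate2, plate3, plate4, plate5 and shelf_bed above 0.1 m), for 0.2 s.
At the end, for the whole second after the job is handed in: A clip is home on each post (seat within 4.5 mm, level within 0.12 rad, tab towards the robot); every plate present rests on the shelf, flat within 0.08 rad, along the slope within 0.12 rad, within 12 mm of the middle, lower edge within 5 mm of the stop ((((distance between clip_a_seat and post_left below 0.0045 m and angle between clip_a's own z axis and vertical below 0.12 rad and x of clip_a in the frame of rack below 0 m) and (distance between clip_b_seat and post_right below 0.0045 m and angle between clip_b's own z axis and vertical below 0.12 rad and x of clip_b in the frame of rack below 0 m)) or ((distance between clip_a_seat and post_right below 0.0045 m and angle between clip_a's own z axis and vertical below 0.12 rad and x of clip_a in the frame of rack below 0 m) and (distance between clip_b_seat and post_left below 0.0045 m and angle between clip_b's own z axis and vertical below 0.12 rad and x of clip_b in the frame of rack below 0 m))) and x of plate1 in the frame of shelf between 0.051 and 0.06 m and y of plate1 in the frame of shelf between -0.012 and 0.012 m and z of plate1 in the frame of shelf between -0.004 and 0.046 m and angle between the z axis of each of plate1, plate2, plate3, plate4, plate5 and the z axis of shelf, either way round below 0.08 rad and angle between the x axis of each of plate1, plate2, plate3, plate4, plate5 and the x axis of shelf, either way round below 0.12 rad and linear speed of each of plate1, plate2, plate3, plate4, plate5 below 0.02 m/s and x of plate2 in the frame of shelf between 0.051 and 0.06 m and y of plate2 in the frame of shelf between -0.012 and 0.012 m and z of plate2 in the frame of shelf between -0.004 and 0.046 m and x of plate3 in the frame of shelf between 0.051 and 0.06 m and y of plate3 in the frame of shelf between -0.012 and 0.012 m and z of plate3 in the frame of shelf between -0.004 and 0.046 m and x of plate4 in the frame of shelf between 0.051 and 0.06 m and y of plate4 in the frame of shelf between -0.012 and 0.012 m and z of plate4 in the frame of shelf between -0.004 and 0.046 m and x of plate5 in the frame of shelf between 0.051 and 0.06 m and y of plate5 in the frame of shelf between -0.012 and 0.012 m and z of plate5 in the frame of shelf between -0.004 and 0.046 m); the robot touches nothing.
It fails at once if a bystander (die, bottle or tin) is knocked over (angle between any of cone_die, dome_die, oil_bottle, rivet_tin's own z axis and vertical above 0.6 rad).
It fails at once if a bystander is shifted by more than 80 mm (distance of any of cone_die, dome_die, oil_bottle, rivet_tin, mallet, brush from where it was at the start of the episode above 0.08 m).
Of plate1, plate2, plate3, plate4, plate5 only 3 to 5 are there at a start; the rules pass over those that are not, and their reading is None.
At some moment in a run one of plate1, plate2, plate3, plate4, plate5, clip_a, clip_b may be knocked a few centimetres aside while the robot is not near it.
It also fails if it takes over 210 s, if anything falls off the work surface, if the arm or the gripper's body presses on something with over 40 N, if the wrist force passes 120 N, or if a joint passes its speed limit or range.

## Working session

There is one attempt and no reset: what is moved stays moved. The work goes in short steps, Python scripts to look and compute and a shell command to move; the robot and the scene stay as the last step left them, time stands still between calls to the robot, and variables do not carry over. Pictures are saved under pics/ and viewed, at most 14 in all, crops included, and the job is handed in when it is done.

```bash
ls; mkdir -p pics; python3 - <<'E'
from bench import robot, imaging, probe_bus
import cv2,numpy as np
for n in("top","scene"):
    s=imaging.snapshot(n); cv2.imwrite(f"pics/{n}0.png",s["color"]); print(n,s["fx"],s["fy"],s["cx"],s["cy"]);print(np.round(s["extrinsics"],4).tolist())
print(probe_bus.get_obs())
E
```

```text
bench.py
nudge.py
pics
top 487.6309912531975 487.6309912531975 254.5934020904313 187.14786941041493
[[-0.0168, -0.9998, 0.0092, 0.0189], [-0.9895, 0.0153, -0.1437, 0.5124], [0.1435, -0.0116, -0.9896, 1.818], [0.0, 0.0, 0.0, 1.0]]
scene 430.2416161422164 430.2416161422164 261.9556105250779 190.65509577031912
[[-0.3825, 0.9239, -0.0126, 0.1696], [0.7726, 0.3124, -0.5527, -0.3603], [-0.5066, -0.2212, -0.8333, 1.5123], [0.0, 0.0, 0.0, 1.0]]
{'time': 0.1, 'joint_positions': array([-1.40408011e+00,  8.78966244e-02,  1.37206024e+00,  1.11285782e-05,
        1.68361363e+00, -1.03112084e-01]), 'qvel': array([ 0.00080107, -0.00269218, -0.00373556, -0.00021917,  0.00084877,
       -0.00117316]), 'joint_torque': array([ 2.34371699e-03, -3.41251981e+01, -3.03301442e+01,  7.19026895e-02,
        3.03548248e-02, -1.09144473e-04]), 'tool_pos': array([ 0.14652344, -0.52962137,  0.2044345 ]), 'ee_rot': array([-3.13962645e+00, -2.14579778e-04,  2.69829337e-01]), 'wrist_force': array([-0.57758353,  0.44527861,  0.78263484]), 'wrist_torque': array([ 0.02978324, -0.02682007, -0.03833864]), 'finger_force': 0.0, 'width': 0.09385691904999516}
```

View pics/top0.png

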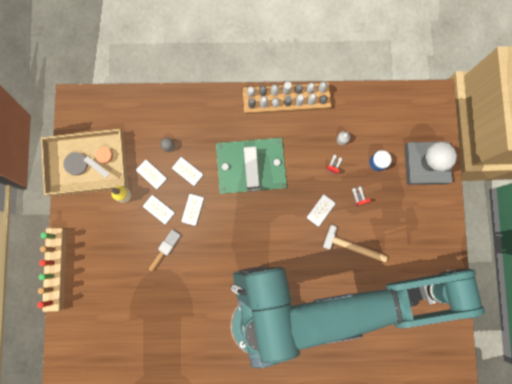

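View pics/scene0.png

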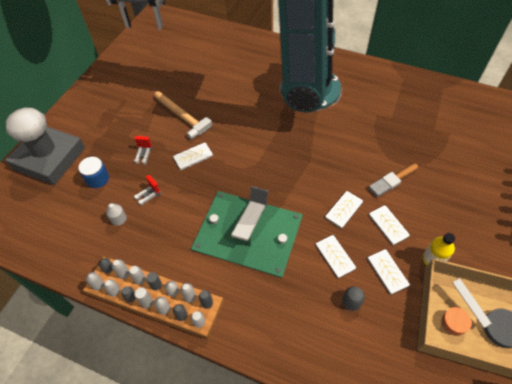

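Top view: rack at (251,166), clips with red tabs at (335,169) and (363,202), and five plates at (151,174), (187,171), (158,209), (193,210), (321,210). The bottle, dome, cone and tin stand at (120,195), (167,144), (344,138) and (381,160). The scene view shows the same items.

```bash
cat > h.py <<'E'
import cv2,numpy as np
from scipy.spatial.transform import Rotation as Ro
from bench import robot, imaging, probe_bus
def rays(s,px,fish=False):
    px=np.atleast_2d(np.asarray(px,float)); d=(px-[s["cx"],s["cy"]])/[s["fx"],s["fy"]]
    if fish:
        r=np.linalg.norm(d,axis=1,keepdims=True); v=np.hstack([d*np.sinc(r/np.pi),np.cos(r)])
    else: v=np.hstack([d,np.ones((len(d),1))])
    E=s["extrinsics"]; return -E[:3,:3].T@E[:3,3], v@E[:3,:3]
def onz(s,px,z,fish=False):
    o,v=rays(s,px,fish); return (o+v*((z-o[2])/v[:,2:]))[:,:2]
def proj(s,P,fish=False):
    P=np.atleast_2d(P); E=s["extrinsics"]; c=P@E[:3,:3].T+E[:3,3]
    if fish:
        q=np.linalg.norm(c[:,:2],axis=1); r=np.arctan2(q,c[:,2]); d=c[:,:2]*(r/np.maximum(q,1e-9))[:,None]
    else: d=c[:,:2]/c[:,2:]
    return d*[s["fx"],s["fy"]]+[s["cx"],s["cy"]]
def masks(s):
    h=cv2.cvtColor(s["color"],cv2.COLOR_BGR2HSV); H,S,V=h[...,0],h[...,1],h[...,2]
    return {"red":((H<8)|(H>172))&(S>170)&(V>120),"green":(H>60)&(H<90)&(S>90)&(V>50),"white":(S<60)&(V>190),"grey":(S<70)&(V>90)}
def blobs(m,amin,amax=1e9):
    cs,_=cv2.findContours(m.astype(np.uint8),cv2.RETR_EXTERNAL,cv2.CHAIN_APPROX_NONE)
    return [c[:,0] for c in cs if amin<=cv2.contourArea(c)<=amax]
def rect(P):  # metric min-area rectangle: centre, long, short, yaw of long side in mm/rad
    (c,(w,h),a)=cv2.minAreaRect((np.asarray(P)*1000).astype(np.float32)); a=np.deg2rad(a)
    if w<h: w,h,a=h,w,a+np.pi/2
    a=(a+np.pi/2)%np.pi-np.pi/2
    return np.round(c,1),round(w,1),round(h,1),round(float(a),3)
def to(x,y,z,yaw,ref=None):
    """tool-axis shift and turn from the present pose (or ref x,y,z,yaw), tool pointing down"""
    if ref is None:
        o=probe_bus.get_obs(); p=o["tool_pos"]; yw=o["ee_rot"][2]
    else: p,yw=np.array(ref[:3]),ref[3]
    R=Ro.from_euler("xyz",[np.pi,0,yw]).as_matrix(); d=R.T@(np.array([x,y,z])-p)
    t=(yw-yaw+np.pi/2)%np.pi-np.pi/2   # turning +about tool z lowers yaw; half turn is free
    print("d",np.round(d,4),"turn",round(t,3),"-> yaw",round(yw-t,3))
E
python3 - <<'E'
from h import *
for n in("top","scene"):
    s=imaging.snapshot(n); M=masks(s); print(n)
    for c in blobs(M["green"],500): 
        if len(c)<1500: print("green",c.mean(0).round(),rect(onz(s,c,.008)))
    for c in blobs(M["white"],150,1500): print("white",c.mean(0).round(),rect(onz(s,c,.010)))
    for c in blobs(M["red"],8,400): print("red",c.mean(0).round(),rect(onz(s,c,.054)))
s=imaging.snapshot("wrist");cv2.imwrite("pics/w0.png",s["color"]);print(s["fx"],s["cx"],s["cy"])
t=imaging.snapshot("top")["color"]; cv2.imwrite("pics/crop0.png",cv2.resize(t[110:240,130:390],(780,390),interpolation=cv2.INTER_CUBIC))
E
```

```text
top
green [508. 253.] (array([ 244.9, -936. ]), 536.7, 50.5, -0.093)
white [168. 243.] (array([310.5, 341.5]), 88.0, 42.4, -0.59)
white [320. 210.] (array([ 423.3, -241.2]), 114.6, 58.4, -0.655)
white [158. 209.] (array([436.7, 381.7]), 115.6, 59.8, 0.887)
white [192. 209.] (array([434.3, 251.9]), 115.5, 60.4, -0.288)
white [150. 174.] (array([574.3, 412. ]), 114.8, 60.2, 0.811)
white [187. 171.] (array([584.4, 271.7]), 115.1, 60.6, 0.881)
white [ 96. 167.] (array([606.4, 621.8]), 114.1, 24.8, 0.902)
white [382. 159.] (array([ 619.9, -488.6]), 68.5, 65.7, -0.814)
white [251. 166.] (array([599.5,  23.5]), 155.5, 49.4, 0.075)
white [441. 156.] (array([ 627.5, -719.5]), 106.5, 103.4, -0.835)
white [184.  71.] (array([997.5, 287.9]), 148.0, 89.6, 1.496)
white [471.  40.] (array([1120.5, -881.5]), 209.0, 135.3, -0.609)
white [494.  14.] (array([1206.3, -974.2]), 162.2, 143.6, 1.559)
red [ 45. 304.] (array([ 93.8, 778.3]), 43.7, 12.0, -1.465)
red [ 46. 262.] (array([242.4, 779.6]), 40.7, 10.9, 1.554)
red [364. 202.] (array([ 449.3, -397.7]), 45.6, 12.9, -1.31)
red [333. 169.] (array([ 575.
[... 468 characters left out ...]
, 56.1, 0.817)
white [335. 256.] (array([586.1, 271.9]), 110.7, 55.9, 0.879)
white [389. 224.] (array([438.9, 380.9]), 112.0, 55.8, 0.893)
white [248. 221.] (array([574.6,  12. ]), 115.6, 44.7, -0.013)
white [344. 208.] (array([436.2, 251.4]), 111.7, 56.5, -0.286)
white [ 90. 165.] (array([ 581.1, -516.4]), 67.8, 65.5, 0.961)
white [193. 155.] (array([ 426. , -240.6]), 109.4, 58.4, -0.664)
white [ 26. 121.] (array([ 501.3, -823.9]), 106.6, 98.6, -1.189)
white [498.  63.] (array([-369.8,  596.4]), 269.0, 61.4, -0.185)
red [153. 183.] (array([ 587.6, -276.9]), 73.1, 17.0, 1.068)
red [143. 140.] (array([ 457. , -385.9]), 70.7, 27.6, 1.456)
297.3186396354542 261.51658858236976 193.62717070135204
```

View pics/crop0.png

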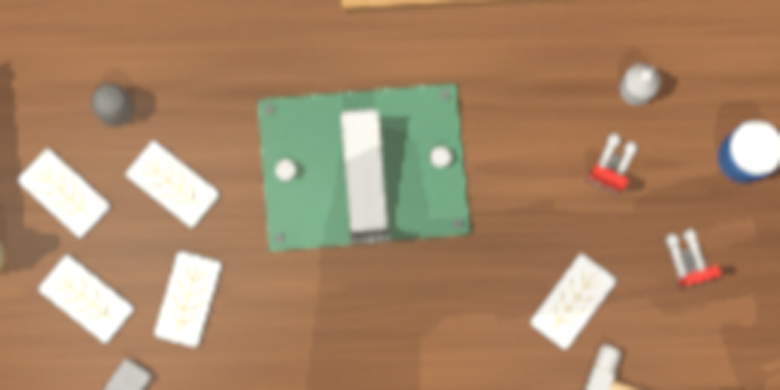

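```bash
python3 - <<'E'
from h import *
for n,pts in(("top",[(225.7,166.3),(276.7,162)]),("scene",[(282,239),(213,218)])):
    s=imaging.snapshot(n); h=cv2.cvtColor(s["color"],cv2.COLOR_BGR2HSV)
    for u,v in pts:
        m=np.zeros(h.shape[:2],bool); a,b=int(u),int(v); m[b-9:b+10,a-9:a+10]=True
        m&=(h[...,1]<75)&(h[...,2]>110)
        for c in blobs(m,10): 
            q=(c.max(0)+c.min(0))/2; print(n,q,np.ptp(c,axis=0)+1,onz(s,q,.028).round(4), rect(onz(s,c,.028)))
    # green edges
    if n=="top":
        g=np.zeros(h.shape[:2],bool); g[130:200,205:300]=True
        g&=(h[...,0]>55)&(h[...,0]<95)&(h[...,1]>60)
        for c in blobs(g,500): print("base",rect(onz(s,c,.008)))
to(.580,-.285,.16,1.167)
E
```

```text
top [225.5 166. ] [18 19] [[0.5978 0.121 ]] (array([597.8, 121.1]), 70.7, 65.5, -0.011)
top [276.5 162. ] [10  9] [[ 0.6105 -0.0755]] (array([610.5, -75.5]), 34.7, 31.4, 1.556)
top [283.5 162. ] [ 4 19] [[ 0.6101 -0.1025]] (array([ 610.1, -102.2]), 71.3, 6.0, 0.084)
base (array([604.2,  22.8]), 253.9, 193.6, -1.502)
scene [282. 238.] [11 11] [[0.601 0.124]] (array([599.5, 124.6]), 27.8, 26.8, 1.222)
scene [213.5 218. ] [10 11] [[ 0.6146 -0.0742]] (array([613.3, -73.6]), 29.9, 25.6, 1.448)
d [ 0.4831 -0.1207  0.0453] turn -0.897 -> yaw 1.167
```

```bash
python3 nudge.py '.09 .0403 -.01 .004 0;.09 .0403 -.01 .004 0;.09 .0403 -.01 .004 0;.09 .0403 -.01 .004 0;.09 .0403 -.01 .004 0;.09 .0403 -.01 .004 0;.09 .0403 -.01 .004 0;.09 .0403 -.01 .004 0;.09 .0403 -.01 .004 0;.09 .0403 -.01 .004 0;.09 .0403 -.01 .004 0;.09 .0403 -.01 .004 0' ; python3 nudge.py '.09 0 0 0 -.112;.09 0 0 0 -.112;.09 0 0 0 -.112;.09 0 0 0 -.112;.09 0 0 0 -.112;.09 0 0 0 -.112;.09 0 0 0 -.112;.09 0 0 0 -.112;.09 0 0 0 0;.09 0 0 0 0;.09 0 0 0 0'
python3 - <<'E'
from h import *
s=imaging.snapshot("wrist");cv2.imwrite("pics/w1.png",s["color"])
for c in blobs(masks(s)["red"],20): print("red",c.mean(0).round(),rect(onz(s,c,.054,True)))
print(probe_bus.get_obs()["tool_pos"],probe_bus.get_obs()["ee_rot"])
E
```

```text
time: 1.4
tool_pos: [0.5819, -0.2845, 0.1574]
ee_rot: [3.141, -0.0, 0.27]
wrist_force: [-0.5, -1.3, -0.3]
width: 0.0898
finger_force: 0.0
time: 2.32
tool_pos: [0.5802, -0.2859, 0.1575]
ee_rot: [-3.142, 0.0, 1.163]
wrist_force: [0.1, 0.7, 0.1]
width: 0.0902
finger_force: 0.0
red [195. 297.] (array([ 455.2, -370.6]), 38.8, 17.4, 1.129)
red [263. 192.] (array([ 580.8, -284.7]), 51.7, 12.3, 1.123)
[ 0.5802246  -0.28585596  0.15753318] [3.14156017e+00 7.67234304e-05 1.16391483e+00]
```

View pics/w1.png

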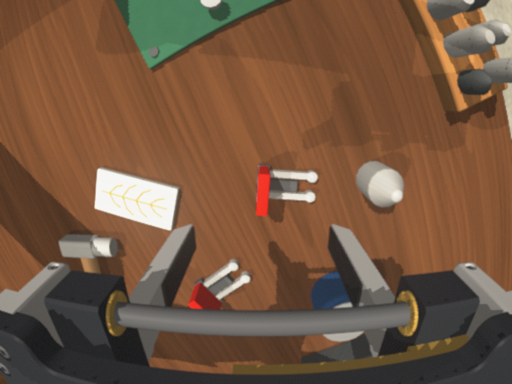

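```bash
python3 - <<'E'
from h import *
s=imaging.snapshot("wrist"); o=probe_bus.get_obs(); E=s["extrinsics"]; R=Ro.from_euler("xyz",o["ee_rot"]).as_matrix()
c=-E[:3,:3].T@E[:3,3]; print("cam",c.round(4),"in tool",(R.T@(c-o["tool_pos"])).round(4)); print((R.T@E[:3,:3].T).round(3))
M=masks(s)
for c in blobs(M["red"],20): r=cv2.minAreaRect(c.astype(np.float32)); print(r, rect(onz(s,c,.054,True)), rect(onz(s,c,.03,True)))
for c in blobs(M["white"],500): print("white",c.mean(0).round(),rect(onz(s,c,.01,True)))
for P in ([.58,-.286,.054],[.575,-.287,.054],[.575,-.287,0]): print(proj(s,P,True))
h=cv2.cvtColor(s["color"],cv2.COLOR_BGR2HSV); m=(h[...,1]<70)&(h[...,2]>60); m[:150]=0;m[215:]=0;m[:,:255]=0;m[:,330:]=0
for c in blobs(m,30): print("arm",c.min(0),c.max(0))
E
```

```text
cam [ 0.6129 -0.2075  0.337 ] in tool [ 0.0849 -0.0009 -0.1795]
[[-0.    -0.957 -0.29 ]
 [ 1.    -0.    -0.   ]
 [ 0.    -0.29   0.957]]
((194.12759399414062, 296.03106689453125), (25.16278076171875, 13.868596076965332), 85.2363510131836) (array([ 455.2, -370.7]), 39.0, 17.5, 1.13) (array([ 441.8, -384.6]), 42.3, 19.0, 1.13)
((262.7330322265625, 190.60633850097656), (12.271809577941895, 49.277496337890625), 2.726310968399048) (array([ 581. , -284.3]), 51.0, 12.3, 1.126) (array([ 578.3, -290.8]), 55.3, 13.4, 1.126)
white [385. 186.] (array([ 718.3, -347.8]), 48.6, 36.5, -0.61)
white [135. 198.] (array([ 424.7, -241.4]), 110.4, 56.2, -0.664)
white [502.  23.] (array([ 971.6, -199.5]), 100.5, 62.1, 1.045)
[[262.41414828 193.09706012]]
[[258.20298589 195.87944769]]
[[258.70472519 182.18297053]]
arm [269 169] [317 202]
```

```bash
python3 - <<'E'
from h import *
s=imaging.snapshot("wrist"); h=cv2.cvtColor(s["color"],cv2.COLOR_BGR2HSV)
m=masks(s)["red"]; m[:, :240]=0; m[:150]=0;m[225:]=0; c=blobs(m,50)[0]; P=onz(s,c,.054,True)*1000
ys=c[:,1]; 
for r in (190,195,200,205,210):
    q=c[ys==r]; print(r,q[:,0].min(),q[:,0].max(),end=" | ")
print(c[:,1].min(),c[:,1].max())
m=(h[...,2]>150)&(h[...,1]<90); m[:165]=0;m[210:]=0;m[:,:270]=0;m[:,330:]=0
for c in blobs(m,10):
    a=c[c[:,0]>c[:,0].max()-9]; b=c[(c[:,0]>275)&(c[:,0]<285)]
    print("arm tip",(a.min(0)+a.max(0))/2,onz(s,(a.min(0)+a.max(0))/2,.008,True)*1000,"root",onz(s,b.mean(0),.008,True)*1000)
for r in (168,212): print(onz(s,[262.5,r],.054,True)*1000)
E
```

```text
190 257 268 | 195 257 268 | 200 257 268 | 205 256 268 | 210 256 267 | 166 215
arm tip [311.  196.5] [[ 625.26567386 -325.07948645]] root [[ 592.75930091 -310.56196394]]
arm tip [313.  176.5] [[ 635.91659008 -303.451247  ]] root [[ 601.98836052 -285.78537579]]
[[ 590.12773969 -262.63625409]]
[[ 572.17472517 -304.45065921]]
```

```bash
python3 - <<'E'
from h import *
to(.5795,-.2883,.016,1.122)
E
```

```text
d [-0.0025  0.0003  0.1415] turn 0.043 -> yaw 1.122
```

```bash
python3 nudge.py '.05 -.0025 0 .03 .043;.05 0 0 .03 0;.05 0 0 .03 0;.05 0 0 .03 0;.05 0 0 .0215 0;.05 0 0 0 0;.05 0 0 0 0' ; python3 nudge.py '0 0 0 0 0;0 0 0 0 0;0 0 0 0 0;0 0 0 0 0;0 0 0 0 0;0 0 0 0 0' ; python3 nudge.py '0 0 0 -.02 0;0 0 0 -.03 0;0 0 0 -.03 0;0 0 0 -.02 0;0 0 0 0 0;0 0 0 0 0'
python3 - <<'E'
from h import *
s=imaging.snapshot("wrist");cv2.imwrite("pics/w2.png",s["color"])
E
```

```text
time: 3.05
tool_pos: [0.5787, -0.2879, 0.015]
ee_rot: [-3.14, -0.0, 1.122]
wrist_force: [-0.1, -0.4, -0.1]
width: 0.0504
finger_force: 0.0
time: 3.55
tool_pos: [0.5794, -0.2883, 0.0164]
ee_rot: [3.141, 0.0, 1.123]
wrist_force: [1.8, -0.1, -0.3]
width: 0.0137
finger_force: 0.6
time: 4.05
tool_pos: [0.5798, -0.2885, 0.117]
ee_rot: [3.139, 0.0, 1.123]
wrist_force: [0.4, 0.0, -1.5]
width: 0.0119
finger_force: 30.0
```

View pics/w2.png

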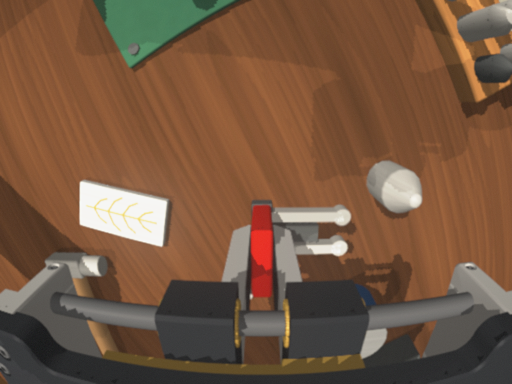

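The clip hangs level in the grip, with its tab between the fingers at (262,245) and its lips at about (342,215) and (340,246).

```bash
python3 - <<'E'
from h import *
s=imaging.snapshot("wrist"); o=probe_bus.get_obs(); h=cv2.cvtColor(s["color"],cv2.COLOR_BGR2HSV)
m=(h[...,2]>150)&(h[...,1]<60); m[:200]=0;m[260:]=0;m[:,:300]=0;m[:,:332]=0;m[:,360:]=0
R=Ro.from_euler("xyz",o["ee_rot"]).as_matrix(); T=[]
for c in blobs(m,10):
    q=(c.min(0)+c.max(0))/2; z=o["tool_pos"][2]-.016+.006
    P=np.r_[onz(s,q,z,True)[0],z]; t=R.T@(P-o["tool_pos"]); T.append(t); print(q,np.ptp(c,axis=0),t.round(4))
print("mid",np.mean(T,0).round(4))
pl,pr=np.array([.5998,.1222]),np.array([.6122,-.0748]); d=pl-pr; yaw=np.arctan2(-d[0],d[1]); print("rack yaw",yaw,np.hypot(*d))
e=np.array([np.cos(.07),np.sin(.07)])
for b in (.084,.048): print((pr-b*e).round(4),(pl-b*e).round(4))
to(.5285,-.0807,.117,1.641)
E
```

```text
[339.5 245.5] [15 19] [-0.0127  0.0569  0.0098]
[341. 215.] [18 20] [0.0113 0.0557 0.0098]
mid [-0.0007  0.0563  0.0098]
rack yaw 0.06286123191121946 0.19738986802771818
[ 0.5284 -0.0807] [0.516  0.1163]
[ 0.5643 -0.0782] [0.5519 0.1188]
d [ 0.1649 -0.1342 -0.0036] turn -0.518 -> yaw 1.641
```

```bash
python3 nudge.py '0 .0275 -.0224 0 0;0 .0275 -.0224 0 0;0 .0275 -.0224 0 0;0 .0275 -.0224 0 0;0 .0275 -.0224 0 0;0 .0275 -.0224 0 0;0 0 0 0 -.1036;0 0 0 0 -.1036;0 0 0 0 -.1036;0 0 0 0 -.1036;0 0 0 0 -.1036;0 0 0 0 0;0 0 0 0 0'
python3 - <<'E'
from h import *
s=imaging.snapshot("wrist");cv2.imwrite("pics/w3.png",s["color"])
for p in ([.6122,-.0748,.028],[.5998,.1222,.028]): print(proj(s,p,True))
E
```

```text
time: 5.23
tool_pos: [0.5283, -0.0809, 0.1137]
ee_rot: [-3.138, -0.001, 1.638]
wrist_force: [0.1, -0.5, -2.2]
width: 0.0119
finger_force: 30.0
[[350.06036815 198.49208508]]
[[355.26314049  -6.63160365]]
```

View pics/w3.png

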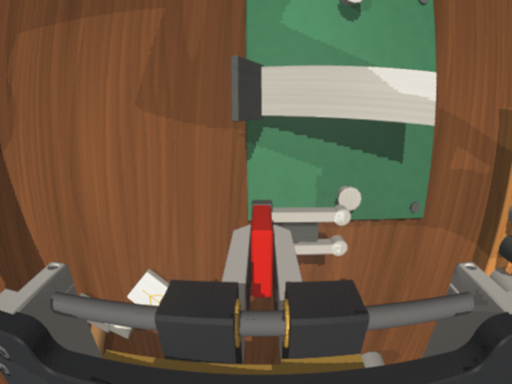

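```bash
python3 - <<'E'
from h import *
to(.5284,-.0798,.0245,1.638)
E
```

```text
d [ 0.0012 -0.0001  0.0897] turn 0.0 -> yaw 1.638
```

```bash
python3 nudge.py '0 .0012 0 .03 0;0 0 0 .03 0;0 0 0 .02 0;0 0 0 0 0;0 0 0 0 0;0 0 0 0 0;0 0 0 0 0'
```

```text
time: 5.87
tool_pos: [0.5311, -0.0805, 0.0381]
ee_rot: [3.138, 0.001, 1.64]
wrist_force: [-0.2, 0.1, -1.6]
width: 0.0117
finger_force: 30.0
```

```bash
python3 nudge.py '0 0 0 .006 0;0 0 0 .005 0;0 0 0 .002 0;0 0 0 0 0;0 0 0 0 0;0 0 0 0 0'; python3 - <<'E'
from h import *
to(.5643,-.0773,.0245,1.638)
E
```

```text
time: 6.37
tool_pos: [0.5303, -0.0803, 0.0248]
ee_rot: [3.139, 0.001, 1.641]
wrist_force: [-1.6, 0.8, 5.3]
width: 0.0121
finger_force: 30.0
d [0.0006 0.0341 0.0003] turn 0.003 -> yaw 1.638
```

```bash
python3 nudge.py '0 .0003 .008 0 0;0 .0003 .008 0 0;0 0 .006 0 0;0 0 0 0 0;0 0 0 0 0'; python3 nudge.py '0 0 .005 0 0;0 0 .004 0 0;0 0 .004 0 0;0 0 0 0 0;0 0 0 0 0;0 0 0 0 0'
```

```text
time: 6.78
tool_pos: [0.5505, -0.079, 0.0249]
ee_rot: [-3.139, 0.002, 1.64]
wrist_force: [-7.0, -1.3, 8.1]
width: 0.0121
finger_force: 30.0
time: 7.28
tool_pos: [0.5644, -0.0783, 0.0249]
ee_rot: [3.141, 0.003, 1.64]
wrist_force: [-2.9, -2.7, 6.1]
width: 0.0121
finger_force: 30.0
```

```bash
python3 nudge.py '0 0 .0015 0 0;0 0 .001 0 0;0 0 0 0 0;0 0 0 0 0;0 0 0 0 0'; python3 - <<'E'
from h import *
s=imaging.snapshot("wrist");cv2.imwrite("pics/w4.png",cv2.resize(s["color"][150:300,190:390],(800,600),interpolation=cv2.INTER_CUBIC))
o=probe_bus.get_obs();print(o["wrist_force"],o["tool_pos"])
E
```

```text
time: 7.7
tool_pos: [0.566, -0.078, 0.0249]
ee_rot: [-3.14, 0.002, 1.64]
wrist_force: [-6.1, -2.0, 8.0]
width: 0.0118
finger_force: 30.0
[-6.682098   -2.26339609  8.11492058] [ 0.56602402 -0.07799017  0.02494018]
```

View pics/w4.png

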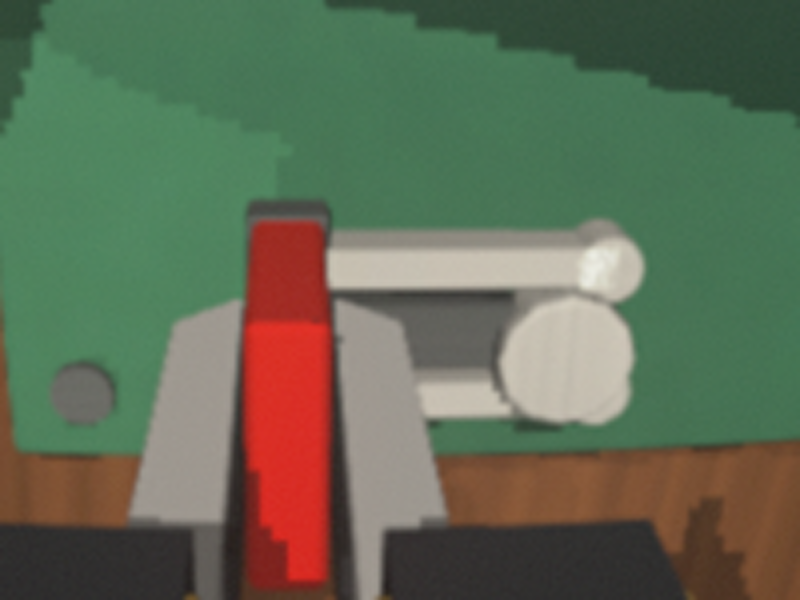

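```bash
python3 - <<'E'
from h import *
s=imaging.snapshot("wrist"); o=probe_bus.get_obs(); R=Ro.from_euler("xyz",o["ee_rot"]).as_matrix()
def t(u,v,z): q=[190+u/4-.4,150+v/4-.4]; P=np.r_[onz(s,q,z,True)[0],z]; print((R.T@(P-o["tool_pos"])*1000).round(1),P.round(4))
t(567,358,.028); t(610,268,.0155)
E
python3 nudge.py '0 0 .0015 0 0;0 0 0 0 0;0 0 0 0 0;0 0 0 0 0'
```

```text
[ 0.2 45.8 -3.2] [ 0.6116 -0.0745  0.028 ]
[11.4 55.4  9.3] [ 0.6204 -0.0627  0.0155]
time: 8.13
tool_pos: [0.5661, -0.0779, 0.025]
ee_rot: [-3.137, 0.002, 1.64]
wrist_force: [-8.9, -1.3, 11.0]
width: 0.0118
finger_force: 30.0
```

```bash
python3 nudge.py '.04 0 -.002 0 0;.04 0 0 0 0;.04 0 0 0 0;.04 0 0 -.02 0;.04 0 0 -.04 0;.05 0 0 -.04 0;.06 0 0 -.03 0;.06 0 0 0 0;.06 0 0 0 0'; python3 - <<'E'
from h import *
to(.452,-.398,.157,1.83)
E
```

```text
time: 8.88
tool_pos: [0.5682, -0.077, 0.1559]
ee_rot: [3.135, 0.002, 1.641]
wrist_force: [0.9, -0.5, 0.2]
width: 0.0593
finger_force: 0.0
d [-0.312  -0.1385 -0.0011] turn -0.189 -> yaw 1.83
```

```bash
python3 nudge.py '.06 -.0347 -.0154 0 0;.06 -.0347 -.0154 0 0;.06 -.0347 -.0154 0 0;.06 -.0347 -.0154 0 0;.06 -.0347 -.0154 0 0;.06 -.0347 -.0154 0 0;.06 -.0347 -.0154 0 0;.06 -.0347 -.0154 0 0;.06 -.0347 -.0154 0 0;.06 0 0 0 -.0945;.06 0 0 0 -.0945;.06 0 0 0 0;.06 0 0 0 0;.06 0 0 0 0'; python3 - <<'E'
from h import *
s=imaging.snapshot("wrist"); o=probe_bus.get_obs(); cv2.imwrite("pics/w5.png",s["color"])
h=cv2.cvtColor(s["color"],cv2.COLOR_BGR2HSV)
for c in blobs(masks(s)["red"],100):
    print(cv2.minAreaRect(c.astype(np.float32)),rect(onz(s,c,.054,True)),c.min(0),c.max(0))
m=(h[...,2]>150)&(h[...,1]<90); a,b=c.mean(0).astype(int); m[:b-40]=0;m[b+40:]=0;m[:,:a+8]=0;m[:,a+80:]=0
for c in blobs(m,10):
    a=c[c[:,0]>c[:,0].max()-9]; q=(a.min(0)+a.max(0))/2
    print("arm tip",q,onz(s,q,.008,True)*1000)
print(o["tool_pos"],o["ee_rot"])
E
```

```text
time: 10.05
tool_pos: [0.4498, -0.3973, 0.1516]
ee_rot: [-3.141, -0.002, 1.829]
wrist_force: [-0.2, -0.3, 0.5]
width: 0.06
finger_force: 0.0
((263.5, 193.0), (50.0, 13.0), 90.0) (array([ 450.2, -395.2]), 51.0, 12.8, -1.304) [257 168] [270 218]
arm tip [324.  229.5] [[ 536.0418506  -433.47821604]]
arm tip [314. 194.] [[ 510.27193023 -394.15916394]]
arm tip [314. 174.] [[ 503.19276004 -371.692925  ]]
[ 0.44996192 -0.3972952   0.15205432] [-3.14083466e+00 -1.32439385e-03  1.82912211e+00]
```

View pics/w5.png

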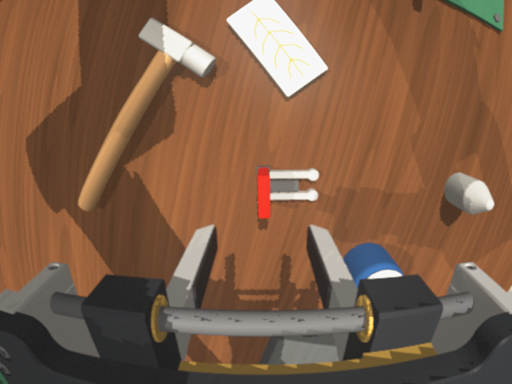

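```bash
python3 - <<'E'
from h import *
to(.4511,-.3986,.0162,1.838)
E
```

```text
d [-0.0016  0.0008  0.1359] turn -0.009 -> yaw 1.838
```

```bash
python3 nudge.py '.05 -.0016 .0008 .035 -.009;.05 0 0 .035 0;.05 0 0 .03 0;.05 0 0 .025 0;.05 0 0 .005 0;.05 0 0 0 0;.05 0 0 0 0;.05 0 0 0 0'
```

```text
time: 10.77
tool_pos: [0.4525, -0.4006, 0.0257]
ee_rot: [3.139, 0.004, 1.839]
wrist_force: [-0.1, -0.6, 0.8]
width: 0.0504
finger_force: 0.0
```

```bash
python3 nudge.py '.05 0 0 .006 0;.05 0 0 .003 0;.05 0 0 0 0;.05 0 0 0 0;.05 0 0 0 0;.05 0 0 0 0'; python3 - <<'E'
from h import *
to(.4511,-.3986,.0164,1.838)
E
```

```text
time: 11.27
tool_pos: [0.4512, -0.3996, 0.0143]
ee_rot: [3.141, 0.0, 1.839]
wrist_force: [0.2, -0.3, -0.5]
width: 0.05
finger_force: 0.0
d [ 0.0009  0.0002 -0.0021] turn 0.001 -> yaw 1.838
```

```bash
python3 nudge.py '.05 .0009 0 -.002 0;0 0 0 0 0;0 0 0 0 0;0 0 0 0 0;0 0 0 0 0;0 0 0 0 0;0 0 0 0 0;0 0 0 0 0;0 0 0 0 0'; python3 nudge.py '0 0 0 -.02 0;0 0 0 -.03 0;0 0 0 -.03 0;0 0 0 -.02 0;0 0 0 0 0;0 0 0 0 0;0 0 0 0 0;0 0 0 0 0';python3 - <<'E'
from h import *
s=imaging.snapshot("wrist"); o=probe_bus.get_obs(); h=cv2.cvtColor(s["color"],cv2.COLOR_BGR2HSV)
m=(h[...,2]>150)&(h[...,1]<60); m[:200]=0;m[260:]=0;m[:,:332]=0;m[:,360:]=0
R=Ro.from_euler("xyz",o["ee_rot"]).as_matrix(); T=[]
for c in blobs(m,10):
    q=(c.min(0)+c.max(0))/2; z=o["tool_pos"][2]-.016+.006
    P=np.r_[onz(s,q,z,True)[0],z]; t=R.T@(P-o["tool_pos"]); T.append(t); print(q,np.ptp(c,axis=0),t.round(4))
print("mid",np.mean(T,0).round(4))
to(.516,.1165,.125,1.638)
E
```

```text
time: 12.02
tool_pos: [0.451, -0.3985, 0.016]
ee_rot: [3.141, 0.0, 1.839]
wrist_force: [-0.5, -0.3, -0.6]
width: 0.0117
finger_force: 30.0
time: 12.68
tool_pos: [0.4497, -0.3973, 0.113]
ee_rot: [-3.139, -0.005, 1.839]
wrist_force: [-0.3, -0.7, -0.6]
width: 0.0121
finger_force: 30.0
[339.5 247. ] [15 20] [-0.0123  0.056   0.0098]
[341. 217.] [18 20] [0.0112 0.0548 0.0099]
mid [-0.0005  0.0554  0.0099]
d [ 0.478   0.1999 -0.0119] turn 0.201 -> yaw 1.638
```

```bash
python3 nudge.py '0 .0368 .0154 -.001 0;0 .0368 .0154 -.001 0;0 .0368 .0154 -.001 0;0 .0368 .0154 -.001 0;0 .0368 .0154 -.001 0;0 .0368 .0154 -.001 0;0 .0368 .0154 -.001 0;0 .0368 .0154 -.001 0;0 .0368 .0154 -.001 0;0 .0368 .0154 -.001 0;0 .0368 .0154 -.001 0;0 .0368 .0154 -.001 0;0 .0364 .0147 0 0;0 0 0 0 .1;0 0 0 0 .101;0 0 0 0 0;0 0 0 0 0;0 0 0 0 0;0 0 0 0 0'; python3 - <<'E'
from h import *
s=imaging.snapshot("wrist"); h=cv2.cvtColor(s["color"],cv2.COLOR_BGR2HSV); o=probe_bus.get_obs(); print(o["tool_pos"],o["ee_rot"])
print(proj(s,[.5998,.1222,.028],True))
cv2.imwrite("pics/w6.png",s["color"])
to(.516,.1170,.035,1.638)
E
```

```text
time: 14.32
tool_pos: [0.5165, 0.1146, 0.1275]
ee_rot: [-3.141, 0.0, 1.638]
wrist_force: [0.8, -0.4, -0.5]
width: 0.012
finger_force: 30.0
[0.51655604 0.11462672 0.12768112] [-3.14098412e+00  7.90252609e-05  1.63775564e+00]
[[345.63933226 192.69114134]]
d [ 0.0024 -0.0004  0.0927] turn -0.0 -> yaw 1.638
```

View pics/w6.png

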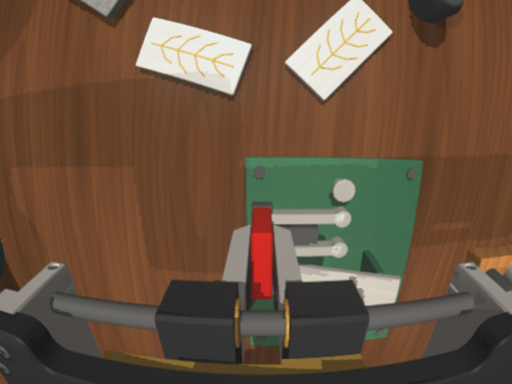

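The left post head sits at (344,190), about 2 mm left of my estimate. I correct the post to (0.5988, 0.1245), which makes the post spacing 200 mm as specified.

```bash
python3 nudge.py '0 .0047 -.0012 .03 0;0 0 0 .03 0;0 0 0 .025 0;0 0 0 0 0;0 0 0 0 0;0 0 0 0 0;0 0 0 .005 0;0 0 0 0 0;0 0 0 0 0;0 0 0 0 0'
```

```text
time: 15.2
tool_pos: [0.5158, 0.1199, 0.039]
ee_rot: [3.14, -0.0, 1.638]
wrist_force: [0.0, -0.5, -1.1]
width: 0.0118
finger_force: 30.0
```

```bash
python3 nudge.py '0 0 0 .006 0;0 0 0 .006 0;0 0 0 .002 0;0 0 0 0 0;0 0 0 0 0;0 0 0 0 0'; python3 - <<'E'
from h import *
to(.5509,.1218,.0247,1.638)
E
```

```text
time: 15.7
tool_pos: [0.515, 0.1198, 0.0239]
ee_rot: [-3.141, 0.0, 1.638]
wrist_force: [-1.1, -0.2, 1.2]
width: 0.0118
finger_force: 30.0
d [-0.0004  0.0359 -0.0008] turn -0.0 -> yaw 1.638
```

```bash
python3 nudge.py '0 -.0002 .008 0 0;0 -.0002 .008 0 0;0 0 .006 0 0;0 0 0 0 0;0 0 0 0 0'; python3 nudge.py '0 0 .005 0 0;0 0 .005 0 0;0 0 .004 0 0;0 0 0 0 0;0 0 0 0 0;0 0 0 0 0';python3 nudge.py '0 0 .002 0 0;0 0 0 0 0;0 0 0 0 0;0 0 0 0 0'
```

```text
time: 16.12
tool_pos: [0.5367, 0.1208, 0.024]
ee_rot: [-3.139, 0.0, 1.638]
wrist_force: [-4.5, 0.4, 4.6]
width: 0.0118
finger_force: 30.0
time: 16.62
tool_pos: [0.5518, 0.1219, 0.024]
ee_rot: [3.141, 0.0, 1.638]
wrist_force: [0.0, -0.6, 0.6]
width: 0.0119
finger_force: 30.0
time: 16.95
tool_pos: [0.5519, 0.1219, 0.024]
ee_rot: [-3.139, 0.0, 1.638]
wrist_force: [-5.1, -0.5, 4.7]
width: 0.0118
finger_force: 30.0
```

```bash
python3 nudge.py '.04 0 -.002 0 0;.04 0 0 0 0;.04 0 0 0 0;.04 0 0 -.02 0;.04 0 0 -.04 0;.05 0 0 -.04 0;.09 0 0 -.04 0;.09 -.04 .005 -.02 0;.09 -.04 0 0 0;.09 -.04 0 0 0;.09 -.04 0 0 0;.09 0 0 0 0;.09 0 0 0 0;.09 0 0 0 0'; python3 - <<'E'
from h import *
s=imaging.snapshot("wrist"); o=probe_bus.get_obs(); print(o["tool_pos"],o["ee_rot"])
cv2.imwrite("pics/w7.png",cv2.resize(s["color"][0:300,110:510],(800,600),interpolation=cv2.INTER_CUBIC))
for p in ([.6120,-.0747,.028],[.5988,.1245,.028]): print(proj(s,p,True))
E
```

```text
time: 18.12
tool_pos: [0.5664, -0.0344, 0.1823]
ee_rot: [3.141, -0.001, 1.637]
wrist_force: [0.5, 0.6, -0.7]
width: 0.0897
finger_force: 0.0
[ 0.56632911 -0.03367267  0.18234687] [ 3.14153982e+00 -5.46521085e-04  1.63849423e+00]
[[297.73064287 215.57120176]]
[[301.08929838  44.88924289]]
```

View pics/w7.png

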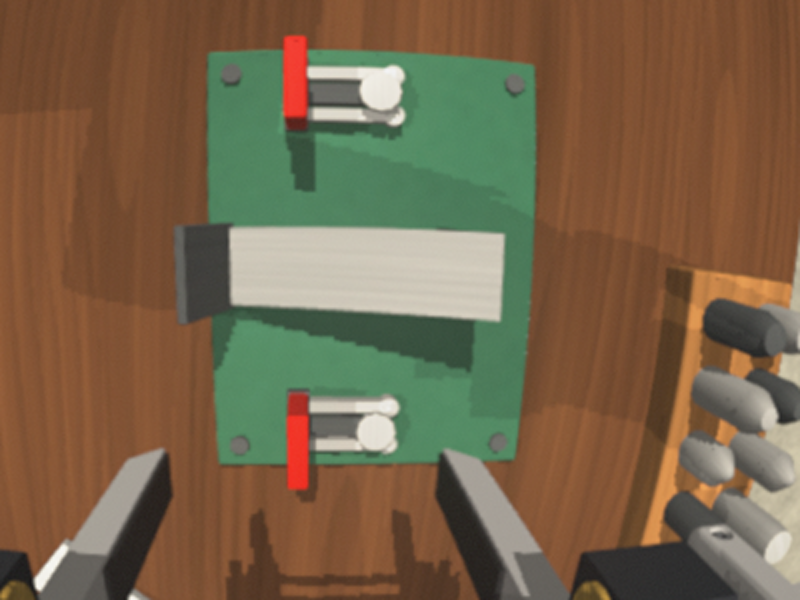

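Both clips are seated, with the post heads at (381,91) and (376,432). The shelf face runs from col 230 at the stop to col 502 at the top, with its midline near row 266–276.

```bash
python3 - <<'E'
from h import *
s=imaging.snapshot("wrist")
f=lambda u,v:[110+u/2-.25,v/2-.25]
lo=[onz(s,f(230,r),.024,True)[0] for r in (229,304)]; hi=[onz(s,f(502,r),.0753,True)[0] for r in (234,319)]
print(np.round(lo,4),np.round(hi,4)); l=np.mean(lo,0);h=np.mean(hi,0); d=h-l; print(l.round(4),h.round(4),np.hypot(*d),np.arctan2(d[1],d[0]),np.hypot(*np.subtract(*lo)),np.hypot(*np.subtract(*hi)))
# rack frame
yw=.067; m=(np.array([.6120,-.0747])+[.5988,.1245])/2; e=np.array([np.cos(yw),np.sin(yw)]); n=np.array([-e[1],e[0]])
for q in (l,h): print("rack rel to posts mid",(q-m)@e,(q-m)@n)
for u,v in ((381,91),(376,432)): print("head",onz(s,f(u,v),.028,True))
o=l; bed=l+.055*np.cos(np.deg2rad(20))*e; print("bed",bed)
M=masks(s)
st=imaging.snapshot("top"); sc=imaging.snapshot("scene")
for n_,q in(("top",st),("scene",sc)):
    for c in blobs(masks(q)["white"],150,1500):
        r=rect(onz(q,c,.01))
        if 100<r[1]<120 and 50<r[2]<63: print(n_,r)
E
```

```text
[[ 0.5188  0.0401]
 [ 0.5209 -0.0031]] [[0.6581 0.0509]
 [0.6635 0.0081]]
[0.5199 0.0185] [0.6608 0.0295] 0.14135690141454407 0.07782662824440598 0.043242889457952 0.043102269044608156
rack rel to posts mid -0.08577910000582592 -0.0006526276152715629
rack rel to posts mid 0.055569516852906 0.0008777611080727154
head [[0.59763852 0.12471177]]
head [[ 0.61207282 -0.07420169]]
bed [0.57142419 0.02196611]
top (array([ 423.8, -241.2]), 115.2, 59.6, -0.663)
top (array([436.7, 381.7]), 115.6, 59.8, 0.887)
top (array([434.5, 252. ]), 115.8, 60.5, -0.282)
top (array([574.3, 411.9]), 114.9, 60.2, 0.811)
top (array([584.4, 271.8]), 115.0, 61.0, 0.885)
scene (array([575.9, 411. ]), 111.5, 56.4, 0.819)
scene (array([586. , 271.2]), 112.2, 56.5, 0.883)
scene (array([438.9, 380.8]), 112.5, 56.2, 0.887)
scene (array([436.4, 251.4]), 112.0, 57.3, -0.285)
scene (array([ 426.9, -240.3]), 110.6, 59.8, -0.662)
```

```bash
python3 - <<'E'
from h import *
to(.5852,.2715,.13,.883)
for n in("top","scene"):
    s=imaging.snapshot(n); h=cv2.cvtColor(s["color"],cv2.COLOR_BGR2HSV)
    m=(h[...,0]>20)&(h[...,0]<35)&(h[...,1]>180)&(h[...,2]>120)
    for c in blobs(m,40): print(n,c.min(0),c.max(0),onz(s,c.mean(0),.06))
E
```

```text
d [0.3026 0.0399 0.0526] turn 0.757 -> yaw 0.883
scene [431 237] [454 257] [[0.48740176 0.51859649]]
```

```bash
python3 nudge.py '.08 .0378 .005 .0066 0;.08 .0378 .005 .0066 0;.08 .0378 .005 .0066 0;.08 .0378 .005 .0066 0;.08 .0378 .005 .0066 0;.08 .0378 .005 .0066 0;.08 .0378 .005 .0066 0;.08 .0378 .005 .0064 0;.08 0 0 0 .108;.08 0 0 0 .108;.08 0 0 0 .108;.08 0 0 0 .108;.08 0 0 0 .108;.08 0 0 0 .108;.08 0 0 0 .109;.08 0 0 0 0;.08 0 0 0 0;.08 0 0 0 0'; python3 - <<'E'
from h import *
to(.5852,.2715,.004,.883)
E
```

```text
time: 19.92
tool_pos: [0.5857, 0.2703, 0.1299]
ee_rot: [3.142, 0.0, 0.884]
wrist_force: [-0.3, 0.8, 0.6]
width: 0.08
finger_force: 0.0
d [ 0.0006 -0.0012  0.1259] turn 0.001 -> yaw 0.883
```

```bash
python3 nudge.py '.075 .0006 -.0012 .035 0;.075 0 0 .035 0;.075 0 0 .03 0;.075 0 0 .015 0;.075 0 0 0 0;.075 0 0 0 0;.075 0 0 0 0;.075 0 0 0 0'; python3 nudge.py '.075 0 0 .006 0;.075 0 0 0 0;.075 0 0 0 0;.075 0 0 0 0'
```

```text
time: 20.58
tool_pos: [0.5871, 0.2718, 0.0177]
ee_rot: [3.139, -0.004, 0.881]
wrist_force: [-0.8, -0.1, -0.4]
width: 0.0748
finger_force: 0.0
time: 20.92
tool_pos: [0.5855, 0.2711, 0.0092]
ee_rot: [3.141, -0.0, 0.881]
wrist_force: [-0.3, -0.3, -0.4]
width: 0.0749
finger_force: 0.0
```

```bash
python3 nudge.py '.075 0 0 .005 0;.075 0 0 0 0;.075 0 0 0 0;0 0 0 0 0;0 0 0 0 0;0 0 0 0 0;0 0 0 0 0;0 0 0 0 0;0 0 0 0 0'; python3 nudge.py '0 0 0 -.02 0;0 0 0 -.03 0;0 0 0 -.035 0;0 0 0 -.03 0;0 0 0 -.03 0;0 0 0 0 0;0 0 0 0 0;0 0 0 0 0;0 0 0 0 0'; python3 - <<'E'
from h import *
# shelf: O=(.520,.0188), yaw .07 ; plate centre 8 mm up from its end position
O=np.array([.520,.0188]); e=np.array([np.cos(.07),np.sin(.07)]); p=O+.059*e; print(p)
to(*p,.145,.07)
E
```

```text
time: 21.67
tool_pos: [0.5855, 0.2711, 0.004]
ee_rot: [3.141, -0.0, 0.881]
wrist_force: [-0.7, -0.2, 0.2]
width: 0.0544
finger_force: 30.0
time: 22.42
tool_pos: [0.5838, 0.2705, 0.1454]
ee_rot: [-3.139, 0.005, 0.881]
wrist_force: [-0.1, 0.1, -3.3]
width: 0.0546
finger_force: 30.0
[0.57885551 0.02292663]
d [-0.1941  0.1538  0.0004] turn 0.811 -> yaw 0.07
```

```bash
python3 nudge.py '0 -.0323 .0256 0 0;0 -.0323 .0256 0 0;0 -.0323 .0256 0 0;0 -.0323 .0256 0 0;0 -.0323 .0256 0 0;0 -.0326 .0258 0 0;0 0 0 0 .116;0 0 0 0 .116;0 0 0 0 .116;0 0 0 0 .116;0 0 0 0 .116;0 0 0 0 .116;0 0 0 0 .115;0 0 0 0 0;0 0 0 0 0;0 0 0 0 0'; python3 - <<'E'
from h import *
s=imaging.snapshot("wrist"); cv2.imwrite("pics/w8.png",s["color"])
to(.5789,.0229,.065,.07)
E
```

```text
time: 23.75
tool_pos: [0.5797, 0.0235, 0.1474]
ee_rot: [-3.141, 0.003, 0.072]
wrist_force: [-0.1, -0.7, -1.2]
width: 0.0544
finger_force: 30.0
d [-0.0011  0.0006  0.0828] turn 0.002 -> yaw 0.07
```

View pics/w8.png

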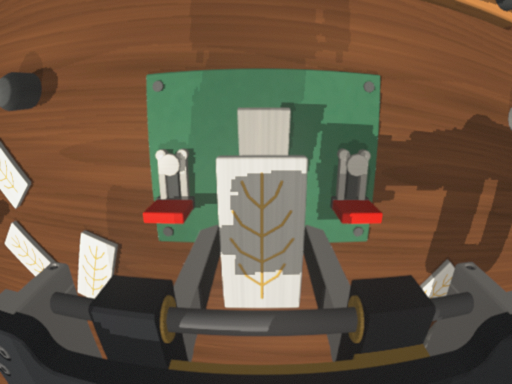

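```bash
python3 nudge.py '0 -.0011 .0006 .03 0;0 0 0 .03 0;0 0 0 .015 0;0 0 0 0 0;0 0 0 0 0;0 0 0 0 0'; python3 nudge.py '0 0 0 .005 0;0 0 0 .005 0;0 0 0 .005 0;0 0 0 0 0;0 0 0 0 0;0 0 0 0 0'
```

```text
time: 24.3
tool_pos: [0.5804, 0.0228, 0.0754]
ee_rot: [3.141, -0.002, 0.07]
wrist_force: [0.8, 0.7, -1.7]
width: 0.0547
finger_force: 30.0
time: 24.8
tool_pos: [0.58, 0.0228, 0.0596]
ee_rot: [3.141, -0.002, 0.07]
wrist_force: [0.3, 0.6, 0.0]
width: 0.0548
finger_force: 30.0
```

```bash
python3 nudge.py '0 0 0 .004 0;0 0 0 .003 0;0 0 0 0 0;0 0 0 0 0;0 0 0 0 0'; python3 nudge.py '0 0 0 .003 0;0 0 0 .002 0;0 0 0 0 0;0 0 0 0 0;0 0 0 0 0';  python3 - <<'E'
from h import *
s=imaging.snapshot("scene"); cv2.imwrite("pics/s9.png",cv2.resize(s["color"][150:300,150:350],(800,600),interpolation=cv2.INTER_CUBIC))
E
```

```text
time: 25.22
tool_pos: [0.5792, 0.0228, 0.0518]
ee_rot: [3.142, 0.0, 0.07]
wrist_force: [0.2, 0.7, 0.6]
width: 0.0543
finger_force: 30.0
time: 25.63
tool_pos: [0.5796, 0.0229, 0.0497]
ee_rot: [3.141, -0.001, 0.07]
wrist_force: [-4.4, 0.9, 12.2]
width: 0.0548
finger_force: 30.0
```

View pics/s9.png

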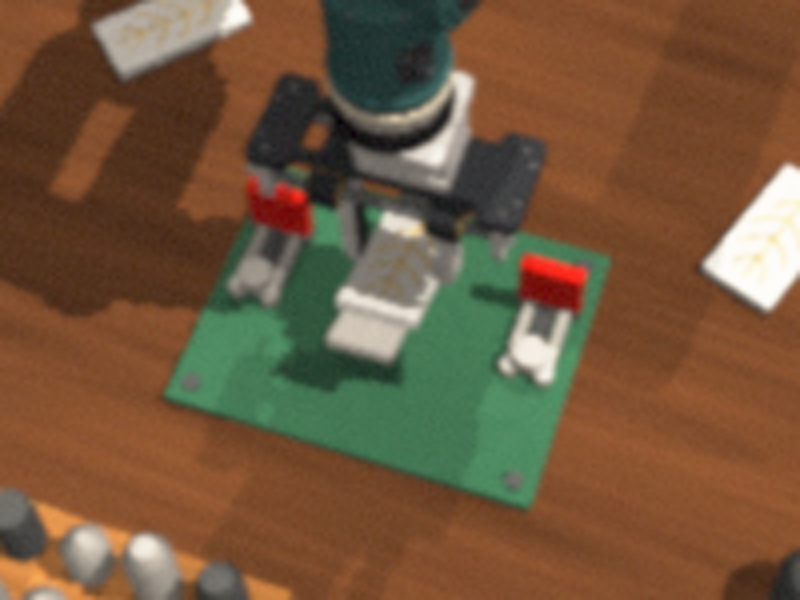

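Plate 1 has pivoted flat onto the shelf between the fingers (crop (390,285)). I now slide it down to the stop while it is still gripped.

```bash
python3 nudge.py '0 -.003 0 .001 0;0 -.003 0 .0011 0;0 0 0 0 0;0 0 0 0 0'; python3 nudge.py '0 -.003 0 .0011 0;0 -.002 0 .0007 0;0 0 0 0 0;0 0 0 0 0;0 0 0 0 0'; python3 - <<'E'
from h import *
to(.5700,.0223,.0461,.07)
E
```

```text
time: 26.02
tool_pos: [0.5762, 0.0225, 0.0485]
ee_rot: [3.141, -0.008, 0.07]
wrist_force: [0.6, 0.7, 10.4]
width: 0.0548
finger_force: 30.0
time: 26.43
tool_pos: [0.5715, 0.0221, 0.0467]
ee_rot: [3.141, -0.008, 0.07]
wrist_force: [0.9, -0.4, 9.8]
width: 0.0543
finger_force: 30.0
d [-0.0015 -0.0003  0.0006] turn -0.0 -> yaw 0.07
```

Next comes more push until the x force rises.

```bash
python3 nudge.py '0 -.002 0 .0007 0;0 0 0 0 0;0 0 0 0 0;0 0 0 0 0'; python3 nudge.py '0 -.002 0 .0007 0;0 0 0 0 0;0 0 0 0 0;0 0 0 0 0'
```

```text
time: 26.77
tool_pos: [0.5697, 0.022, 0.0461]
ee_rot: [3.141, -0.008, 0.07]
wrist_force: [1.7, 1.0, 10.3]
width: 0.0543
finger_force: 30.0
time: 27.1
tool_pos: [0.5692, 0.0219, 0.0459]
ee_rot: [3.141, -0.012, 0.07]
wrist_force: [3.8, 0.0, 9.1]
width: 0.0543
finger_force: 30.0
```

```bash
python3 nudge.py '0 -.003 0 .001 0;0 0 0 0 0;0 0 0 0 0;0 0 0 0 0'
```

```text
time: 27.43
tool_pos: [0.5691, 0.022, 0.0459]
ee_rot: [3.141, -0.019, 0.07]
wrist_force: [9.9, 0.5, 8.2]
width: 0.0542
finger_force: 30.0
```

```bash
python3 nudge.py '.08 .003 0 0 0;.08 0 0 0 0;.08 0 0 0 0;.08 0 0 -.02 0;.08 0 0 -.03 0;.08 0 0 -.03 0;.08 0 0 -.03 0;.08 0 0 0 0;.08 0 0 0 0;.08 0 0 0 0'; cat > look.py <<'E'
from h import *
def plates():
    for n in("top","scene"):
        q=imaging.snapshot(n)
        for c in blobs(masks(q)["white"],150,1500):
            r=rect(onz(q,c,.01))
            if 100<r[1]<120 and 50<r[2]<63: print(n,r)
def shelf(k):
    """plate k (1 lowest) on the shelf: top-face corners in the shelf frame from the wrist camera"""
    s=imaging.snapshot("wrist"); a=np.deg2rad(20); Rs=(Ro.from_euler("z",.07)*Ro.from_euler("y",-a)).as_matrix(); O=np.array([.520,.0188,.024])
    h=cv2.cvtColor(s["color"],cv2.COLOR_BGR2HSV); m=(h[...,2]>90)&((h[...,1]<60)|((h[...,0]>15)&(h[...,0]<32)&(h[...,2]>130)))
    q=proj(s,O+Rs@[.055,0,.01*k],True)[0]; m[:,:int(q[0])-90]=0; m[:,int(q[0])+90:]=0
    o,v=rays(s,np.argwhere(m)[:,::-1],True); o2=Rs.T@(o-O); v2=v@Rs; P=o2+v2*((.01*k-o2[2])/v2[:,2:])
    P=P[(abs(P[:,1])<.045)&(P[:,0]>-.01)&(P[:,0]<.16)]*1000
    w=lambda r:np.round(np.percentile(P[(P[:,0]>r-3)&(P[:,0]<r+3),1],[1,99]),1)
    for r in range(5,150,15): print(r,w(r) if ((P[:,0]>r-3)&(P[:,0]<r+3)).sum()>5 else None,end="; ")
    x=P[abs(P[:,1]-0)>23][:,0]; x=P[abs(P[:,1])<10][:,0]; e=P[(abs(P[:,1])>22.5)&(abs(P[:,1])<26)][:,0]; print("overhang x range",np.percentile(e,[1,99]).round(1) if len(e) else None)
E
python3 - <<'E'
from look import *
plates(); shelf(1); print(probe_bus.get_obs()["tool_pos"]); to(.4357,.2517,.13,-.285)
s=imaging.snapshot("wrist"); cv2.imwrite("pics/w10.png",s["color"])
E
```

```text
time: 28.27
tool_pos: [0.5631, 0.0218, 0.1486]
ee_rot: [-3.141, 0.004, 0.07]
wrist_force: [-0.1, -0.2, 0.1]
width: 0.0799
finger_force: 0.0
top (array([ 422.6, -238.9]), 111.0, 59.1, -0.63)
top (array([436.7, 381.7]), 115.6, 59.8, 0.887)
top (array([434.1, 252. ]), 115.1, 60.4, -0.288)
top (array([574.3, 412. ]), 114.8, 60.2, 0.811)
scene (array([576.1, 410.8]), 111.8, 56.1, 0.812)
scene (array([439. , 380.8]), 112.4, 56.4, 0.883)
scene (array([436.7, 251.6]), 112.1, 57.2, -0.278)
5 [-27.8  27.9]; 20 [-27.8  28. ]; 35 [-27.7  28.2]; 50 [-27.2  28.4]; 65 [-27.2  27.7]; 80 [-27.3  27.7]; 95 [-27.4  27.8]; 110 [-27.3  27.6]; 125 [-22.4  21.1]; 140 [-21.8  21.3]; overhang x range [  0.9 114.6]
[0.56287889 0.02184193 0.14782819]
d [-0.1109 -0.2382  0.0178] turn 0.355 -> yaw -0.285
```

View pics/w10.png

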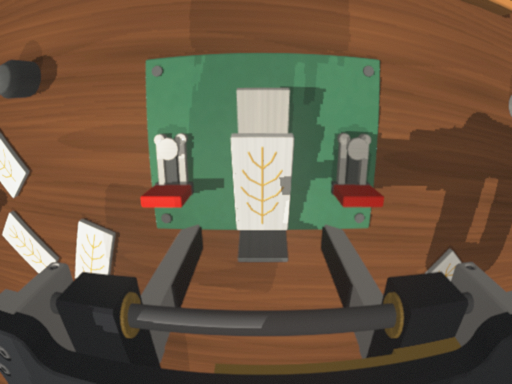

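Plate 1 lies centred on the shelf with its lower edge at the stop (row 231), and its sides measure ±28 mm. Next is the plate at (0.4355, 0.252).

```bash
python3 nudge.py '.08 -.0158 -.034 0 0;.08 -.0158 -.034 0 0;.08 -.0158 -.034 .003 0;.08 -.0158 -.034 .003 0;.08 -.0158 -.034 .003 0;.08 -.0158 -.034 .004 0;.08 -.0161 -.0342 .004 0;.08 0 0 0 .118;.08 0 0 0 .118;.08 0 0 0 .119;.08 0 0 0 0;.08 0 0 0 0;.08 0 0 0 0;.08 0 0 0 0'; python3 - <<'E'
from h import *
to(.4355,.2518,.014,-.284)
E
```

```text
time: 29.63
tool_pos: [0.4372, 0.2514, 0.1333]
ee_rot: [3.141, 0.0, -0.284]
wrist_force: [0.4, -0.4, 0.3]
width: 0.0799
finger_force: 0.0
d [-1.700e-03  1.000e-04  1.193e-01] turn -0.0 -> yaw -0.284
```

```bash
python3 nudge.py '.075 -.0015 0 .035 0;.075 0 0 .035 0;.075 0 0 .03 0;.075 0 0 .018 0;.075 0 0 0 0;.075 0 0 0 0;.075 0 0 0 0;.075 0 0 0 0;.075 0 0 0 0;.075 0 0 0 0'
```

```text
time: 30.47
tool_pos: [0.4368, 0.2526, 0.0172]
ee_rot: [-3.14, -0.002, -0.285]
wrist_force: [-0.7, 0.7, -0.2]
width: 0.0751
finger_force: 0.0
```

```bash
python3 nudge.py '.075 0 0 .008 0;.075 0 0 .003 0;.075 0 0 0 0;.075 0 0 0 0;.075 0 0 0 0;.075 0 0 0 0'
```

```text
time: 30.97
tool_pos: [0.4358, 0.2521, 0.0046]
ee_rot: [3.142, -0.0, -0.285]
wrist_force: [-0.2, -0.3, 0.0]
width: 0.0745
finger_force: 0.0
```

```bash
python3 nudge.py '0 0 0 0 0;0 0 0 0 0;0 0 0 0 0;0 0 0 0 0;0 0 0 0 0;0 0 0 0 0'; python3 nudge.py '0 0 0 -.02 0;0 0 0 -.03 0;0 0 0 -.035 0;0 0 0 -.03 0;0 0 0 -.03 0;0 0 0 -.01 0;0 0 0 0 0;0 0 0 0 0;0 0 0 0 0'; python3 - <<'E'
from h import *
to(.5755,.0228,.15,.07)
E
```

```text
time: 31.47
tool_pos: [0.4358, 0.2519, 0.0047]
ee_rot: [3.141, -0.0, -0.285]
wrist_force: [-0.1, -1.0, 0.6]
width: 0.0544
finger_force: 30.0
time: 32.22
tool_pos: [0.4343, 0.2515, 0.1567]
ee_rot: [3.138, 0.004, -0.285]
wrist_force: [-0.6, 0.8, -2.7]
width: 0.0543
finger_force: 30.0
d [0.1998 0.1798 0.0067] turn -0.355 -> yaw 0.07
```

```bash
python3 nudge.py '0 .0285 .0257 0 0;0 .0285 .0257 0 0;0 .0285 .0257 0 0;0 .0285 .0257 0 0;0 .0285 .0257 0 0;0 .0285 .0257 0 0;0 .0288 .0256 0 0;0 0 0 0 -.118;0 0 0 0 -.118;0 0 0 0 -.119;0 0 0 0 0;0 0 0 0 0;0 0 0 0 0;0 0 0 0 0'; python3 - <<'E'
from h import *
to(.5755,.0226,.09,.07)
E
```

```text
time: 33.38
tool_pos: [0.5764, 0.0236, 0.1587]
ee_rot: [-3.142, 0.001, 0.069]
wrist_force: [-0.4, 0.5, -2.2]
width: 0.0543
finger_force: 30.0
d [-0.001   0.0009  0.0687] turn -0.001 -> yaw 0.07
```

```bash
python3 nudge.py '0 -.001 .0009 .03 0;0 0 0 .03 0;0 0 0 .009 0;0 0 0 0 0;0 0 0 0 0;0 0 0 0 0'; python3 nudge.py '0 0 0 .005 0;0 0 0 .005 0;0 0 0 .005 0;0 0 0 .005 0;0 0 0 0 0;0 0 0 0 0;0 0 0 0 0;0 0 0 0 0'; python3 nudge.py '0 0 0 .004 0;0 0 0 .003 0;0 0 0 0 0;0 0 0 0 0;0 0 0 0 0'
```

```text
time: 33.88
tool_pos: [0.5773, 0.0224, 0.0927]
ee_rot: [3.141, -0.003, 0.07]
wrist_force: [0.2, 0.1, -1.5]
width: 0.0545
finger_force: 30.0
time: 34.55
tool_pos: [0.5761, 0.0223, 0.0709]
ee_rot: [3.141, -0.0, 0.07]
wrist_force: [0.1, -0.8, 0.8]
width: 0.0546
finger_force: 30.0
time: 34.97
tool_pos: [0.5763, 0.0223, 0.0638]
ee_rot: [3.141, -0.001, 0.07]
wrist_force: [0.1, 0.9, 1.2]
width: 0.0545
finger_force: 30.0
```

```bash
python3 nudge.py '0 0 0 .003 0;0 0 0 .0015 0;0 0 0 0 0;0 0 0 0 0;0 0 0 0 0'; python3 nudge.py '0 0 0 .002 0;0 0 0 0 0;0 0 0 0 0;0 0 0 0 0'
```

```text
time: 35.38
tool_pos: [0.5766, 0.0224, 0.06]
ee_rot: [3.141, -0.002, 0.07]
wrist_force: [-0.5, 0.3, 4.7]
width: 0.0546
finger_force: 30.0
time: 35.72
tool_pos: [0.5766, 0.0224, 0.0599]
ee_rot: [3.141, -0.002, 0.07]
wrist_force: [-3.7, -0.1, 12.9]
width: 0.0547
finger_force: 30.0
```

```bash
python3 nudge.py '0 -.003 0 .001 0;0 -.003 0 .0011 0;0 -.003 0 .0011 0;0 0 0 0 0;0 0 0 0 0'; python3 nudge.py '0 -.003 0 .0011 0;0 0 0 0 0;0 0 0 0 0;0 0 0 0 0'; python3 nudge.py '0 -.003 0 .001 0;0 0 0 0 0;0 0 0 0 0;0 0 0 0 0'
```

```text
time: 36.13
tool_pos: [0.5701, 0.0217, 0.0576]
ee_rot: [3.141, -0.009, 0.07]
wrist_force: [1.2, 0.4, 10.5]
width: 0.0543
finger_force: 30.0
time: 36.47
tool_pos: [0.5674, 0.0215, 0.0566]
ee_rot: [3.141, -0.009, 0.07]
wrist_force: [1.7, -0.3, 10.5]
width: 0.0543
finger_force: 30.0
time: 36.8
tool_pos: [0.5654, 0.0213, 0.0559]
ee_rot: [3.141, -0.011, 0.07]
wrist_force: [3.8, 1.5, 10.5]
width: 0.0543
finger_force: 30.0
```

```bash
python3 nudge.py '0 -.003 0 .001 0;0 0 0 0 0;0 0 0 0 0;0 0 0 0 0'; python3 nudge.py '.08 .003 0 0 0;.08 0 0 0 0;.08 0 0 0 0;.08 0 0 -.02 0;.08 0 0 -.03 0;.08 0 0 -.03 0;.08 0 0 -.03 0;.08 0 0 0 0;.08 0 0 0 0;.08 0 0 0 0'; python3 - <<'E'
from look import *
plates(); shelf(2); to(.438,.3812,.13,.885)
E
```

```text
time: 37.13
tool_pos: [0.5654, 0.0213, 0.0559]
ee_rot: [3.141, -0.019, 0.07]
wrist_force: [8.9, 0.6, 9.3]
width: 0.0546
finger_force: 30.0
time: 37.97
tool_pos: [0.5597, 0.0214, 0.1587]
ee_rot: [-3.141, 0.004, 0.07]
wrist_force: [0.4, -0.5, 0.1]
width: 0.0802
finger_force: 0.0
top (array([ 422.6, -238.9]), 111.0, 59.1, -0.63)
top (array([436.7, 381.7]), 115.6, 59.8, 0.887)
top (array([574.3, 412. ]), 114.9, 60.2, 0.811)
scene (array([575.9, 411. ]), 111.7, 56.8, 0.815)
scene (array([439. , 380.8]), 112.4, 56.3, 0.885)
5 [-26.9  27.7]; 20 [-28.1  27.9]; 35 [-28.2  27.4]; 50 [-27.6  27.3]; 65 [-27.6  27.4]; 80 [-27.6  27.5]; 95 [-27.6  27.5]; 110 [-27.7  26.9]; 125 [-21.1  20.1]; 140 [-21.3  20.4]; overhang x range [  1.2 117.7]
d [-0.0961 -0.3674  0.028 ] turn -0.815 -> yaw 0.885
```

```bash
python3 nudge.py '.08 -.0096 -.0367 .002 0;.08 -.0096 -.0367 .002 0;.08 -.0096 -.0367 .002 0;.08 -.0096 -.0367 .002 0;.08 -.0096 -.0367 .003 0;.08 -.0096 -.0367 .003 0;.08 -.0096 -.0367 .003 0;.08 -.0096 -.0367 .003 0;.08 -.0096 -.0367 .003 0;.08 -.0096 -.0371 .003 0;.08 0 0 0 -.1164;.08 0 0 0 -.1164;.08 0 0 0 -.1164;.08 0 0 0 -.1164;.08 0 0 0 -.1164;.08 0 0 0 -.1164;.08 0 0 0 -.1164;.08 0 0 0 0;.08 0 0 0 0;.08 0 0 0 0'; python3 - <<'E'
from h import *
to(.438,.3812,.014,.886)
E
```

```text
time: 39.78
tool_pos: [0.4392, 0.3808, 0.1338]
ee_rot: [-3.141, 0.002, 0.882]
wrist_force: [-0.3, 0.0, -0.6]
width: 0.0798
finger_force: 0.0
d [-0.0005 -0.0012  0.1198] turn -0.004 -> yaw 0.886
```

```bash
python3 nudge.py '.075 -.0005 -.0012 .035 -.004;.075 0 0 .035 0;.075 0 0 .03 0;.075 0 0 .018 0;.075 0 0 0 0;.075 0 0 0 0;.075 0 0 0 0;.075 0 0 0 0;.075 0 0 0 0;.075 0 0 .004 0;.075 0 0 0 0;.075 0 0 0 0;.075 0 0 0 0'
```

```text
time: 40.87
tool_pos: [0.4383, 0.3815, 0.0128]
ee_rot: [3.141, 0.0, 0.889]
wrist_force: [0.6, -0.1, -0.0]
width: 0.0748
finger_force: 0.0
```

```bash
python3 nudge.py '.075 0 0 .006 0;.075 0 0 .0025 0;.075 0 0 0 0;.075 0 0 0 0;.075 0 0 0 0;0 0 0 0 0;0 0 0 0 0;0 0 0 0 0;0 0 0 0 0;0 0 0 0 0;0 0 0 0 0'; python3 nudge.py '0 0 0 -.02 0;0 0 0 -.03 0;0 0 0 -.035 0;0 0 0 -.03 0;0 0 0 -.03 0;0 0 0 -.015 0;0 0 0 0 0;0 0 0 0 0;0 0 0 0 0'; python3 - <<'E'
from h import *
to(.5725,.0228,.16,.07)
E
```

```text
time: 41.78
tool_pos: [0.4385, 0.3815, 0.0045]
ee_rot: [3.141, -0.0, 0.889]
wrist_force: [0.4, 1.4, 1.0]
width: 0.0542
finger_force: 30.0
time: 42.53
tool_pos: [0.4374, 0.3808, 0.1619]
ee_rot: [-3.141, 0.004, 0.889]
wrist_force: [0.4, 0.2, -1.9]
width: 0.0544
finger_force: 30.0
d [-0.1927  0.3306  0.0019] turn 0.819 -> yaw 0.07
```

```bash
python3 nudge.py '0 -.0193 .0331 0 0;0 -.0193 .0331 0 0;0 -.0193 .0331 0 0;0 -.0193 .0331 0 0;0 -.0193 .0331 0 0;0 -.0193 .0331 0 0;0 -.0193 .0331 0 0;0 -.0193 .0331 0 0;0 -.0193 .0331 0 0;0 -.019 .0327 0 0;0 0 0 0 .117;0 0 0 0 .117;0 0 0 0 .117;0 0 0 0 .117;0 0 0 0 .117;0 0 0 0 .117;0 0 0 0 .117;0 0 0 0 0;0 0 0 0 0;0 0 0 0 0'; python3 - <<'E'
from h import *
to(.5725,.0224,.1,.07)
E
```

```text
time: 44.2
tool_pos: [0.5727, 0.0236, 0.1627]
ee_rot: [-3.141, 0.003, 0.072]
wrist_force: [0.0, 0.2, -1.9]
width: 0.0544
finger_force: 30.0
d [-0.0003  0.0011  0.0627] turn 0.002 -> yaw 0.07
```

```bash
python3 nudge.py '0 -.0003 .0011 .03 .002;0 0 0 .025 0;0 0 0 .008 0;0 0 0 0 0;0 0 0 0 0;0 0 0 0 0;0 0 0 0 0'; python3 nudge.py '0 0 0 .005 0;0 0 0 .005 0;0 0 0 .005 0;0 0 0 .004 0;0 0 0 .004 0;0 0 0 0 0;0 0 0 0 0;0 0 0 0 0;0 0 0 0 0'
```

```text
time: 44.78
tool_pos: [0.5746, 0.0223, 0.1035]
ee_rot: [3.141, -0.004, 0.068]
wrist_force: [0.1, -0.2, -2.0]
width: 0.0545
finger_force: 30.0
time: 45.53
tool_pos: [0.573, 0.0223, 0.0784]
ee_rot: [3.142, 0.0, 0.068]
wrist_force: [-1.3, -0.2, 0.3]
width: 0.0541
finger_force: 30.0
```

```bash
python3 nudge.py '0 0 0 .004 0;0 0 0 .003 0;0 0 0 .0015 0;0 0 0 0 0;0 0 0 0 0;0 0 0 0 0'; python3 nudge.py '0 0 0 .002 0;0 0 0 0 0;0 0 0 0 0;0 0 0 0 0'
```

```text
time: 46.03
tool_pos: [0.574, 0.0224, 0.0701]
ee_rot: [3.141, -0.002, 0.068]
wrist_force: [1.3, 0.0, 1.5]
width: 0.0543
finger_force: 30.0
time: 46.37
tool_pos: [0.5741, 0.0224, 0.0692]
ee_rot: [3.141, -0.002, 0.068]
wrist_force: [-0.3, 0.1, 5.6]
width: 0.0546
finger_force: 30.0
```

```bash
python3 nudge.py '0 0 0 .0015 0;0 0 0 0 0;0 0 0 0 0;0 -.003 0 .001 0;0 -.003 0 .0011 0;0 -.003 0 .0011 0;0 0 0 0 0;0 0 0 0 0'; python3 nudge.py '0 -.003 0 .0011 0;0 0 0 0 0;0 0 0 0 0;0 0 0 0 0'; python3 nudge.py '0 -.003 0 .001 0;0 0 0 0 0;0 0 0 0 0;0 0 0 0 0';python3 nudge.py '0 -.002 0 .0007 0;0 0 0 0 0;0 0 0 0 0;0 0 0 0 0'
```

```text
time: 47.03
tool_pos: [0.5669, 0.0217, 0.0666]
ee_rot: [3.141, -0.008, 0.068]
wrist_force: [0.4, 0.4, 10.1]
width: 0.0543
finger_force: 30.0
time: 47.37
tool_pos: [0.5642, 0.0215, 0.0655]
ee_rot: [3.141, -0.008, 0.068]
wrist_force: [0.9, 0.2, 10.5]
width: 0.0544
finger_force: 30.0
time: 47.7
tool_pos: [0.564, 0.0215, 0.0655]
ee_rot: [3.141, -0.015, 0.068]
wrist_force: [6.6, 1.2, 8.0]
width: 0.0548
finger_force: 30.0
time: 48.03
tool_pos: [0.564, 0.0215, 0.0655]
ee_rot: [3.141, -0.019, 0.068]
wrist_force: [10.0, 0.9, 7.8]
width: 0.0541
finger_force: 30.0
```

```bash
python3 nudge.py '.08 .003 0 0 0;.08 0 0 0 0;.08 0 0 0 0;.08 0 0 -.02 0;.08 0 0 -.03 0;.08 0 0 -.03 0;.08 0 0 -.03 0;.08 0 0 0 0;.08 0 0 0 0;.08 0 0 0 0'; python3 - <<'E'
from look import *
plates(); shelf(3); to(.5752,.4114,.14,.814)
E
```

```text
time: 48.87
tool_pos: [0.558, 0.0214, 0.1683]
ee_rot: [-3.141, 0.004, 0.067]
wrist_force: [-0.9, 0.5, -0.2]
width: 0.0802
finger_force: 0.0
top (array([ 422.6, -238.9]), 111.0, 59.1, -0.63)
top (array([574.3, 412. ]), 114.9, 60.2, 0.811)
scene (array([575.9, 410.8]), 111.6, 56.8, 0.822)
5 [-26.6  27.2]; 20 [-29.1  28.2]; 35 [-27.4  27.7]; 50 [-27.3  27.5]; 65 [-27.3  27.6]; 80 [-27.5  27.6]; 95 [-27.6  27.6]; 110 [-27.   27.1]; 125 [-22.8  22.3]; 140 [-20.5  19.6]; overhang x range [  1.  122.3]
d [ 0.0437 -0.3879  0.0275] turn -0.746 -> yaw 0.814
```

```bash
python3 nudge.py '.08 .0044 -.0388 .001 0;.08 .0044 -.0388 .002 0;.08 .0044 -.0388 .003 0;.08 .0044 -.0388 .003 0;.08 .0044 -.0388 .003 0;.08 .0044 -.0388 .003 0;.08 .0044 -.0388 .003 0;.08 .0044 -.0388 .003 0;.08 .0044 -.0388 .003 0;.08 .0041 -.0387 .003 0;.08 0 0 0 -.124;.08 0 0 0 -.124;.08 0 0 0 -.124;.08 0 0 0 -.124;.08 0 0 0 -.124;.08 0 0 0 -.126;.08 0 0 0 0;.08 0 0 0 0;.08 0 0 0 0;.08 0 0 0 0'; python3 - <<'E'
from h import *
to(.5752,.4114,.014,.814)
E
```

```text
time: 50.68
tool_pos: [0.5765, 0.4112, 0.1427]
ee_rot: [-3.141, 0.001, 0.811]
wrist_force: [0.2, -0.3, 0.5]
width: 0.0806
finger_force: 0.0
d [-0.0008 -0.001   0.1287] turn -0.003 -> yaw 0.814
```

```bash
python3 nudge.py '.075 -.0008 -.001 .035 -.003;.075 0 0 .035 0;.075 0 0 .03 0;.075 0 0 .027 0;.075 0 0 0 0;.075 0 0 0 0;.075 0 0 0 0;.075 0 0 0 0;.075 0 0 0 0;.075 0 0 .004 0;.075 0 0 0 0;.075 0 0 0 0;.075 0 0 0 0'
```

```text
time: 51.77
tool_pos: [0.5753, 0.4115, 0.0124]
ee_rot: [3.142, 0.0, 0.816]
wrist_force: [0.1, 0.4, 0.1]
width: 0.0747
finger_force: 0.0
```

```bash
python3 nudge.py '.075 0 0 .006 0;.075 0 0 .0022 0;.075 0 0 0 0;.075 0 0 0 0;.075 0 0 0 0;0 0 0 0 0;0 0 0 0 0;0 0 0 0 0;0 0 0 0 0;0 0 0 0 0;0 0 0 0 0'; python3 nudge.py '0 0 0 -.02 0;0 0 0 -.03 0;0 0 0 -.035 0;0 0 0 -.035 0;0 0 0 -.03 0;0 0 0 -.02 0;0 0 0 0 0;0 0 0 0 0;0 0 0 0 0'; python3 - <<'E'
from h import *
to(.5700,.0228,.17,.07)
E
```

```text
time: 52.68
tool_pos: [0.5756, 0.4114, 0.0043]
ee_rot: [3.141, -0.0, 0.816]
wrist_force: [-0.1, 0.1, 0.1]
width: 0.0543
finger_force: 30.0
time: 53.43
tool_pos: [0.5744, 0.411, 0.1711]
ee_rot: [-3.14, 0.004, 0.816]
wrist_force: [-1.2, -1.1, -2.8]
width: 0.0544
finger_force: 30.0
d [-0.2857  0.2628  0.0011] turn 0.746 -> yaw 0.07
```

```bash
python3 nudge.py '0 -.0286 .0263 0 0;0 -.0286 .0263 0 0;0 -.0286 .0263 0 0;0 -.0286 .0263 0 0;0 -.0286 .0263 0 0;0 -.0286 .0263 0 0;0 -.0286 .0263 0 0;0 -.0286 .0263 0 0;0 -.0286 .0263 0 0;0 -.0283 .0261 0 0;0 0 0 0 .124;0 0 0 0 .124;0 0 0 0 .124;0 0 0 0 .124;0 0 0 0 .124;0 0 0 0 .126;0 0 0 0 0;0 0 0 0 0;0 0 0 0 0;0 0 0 0 0'; python3 - <<'E'
from h import *
to(.5700,.0222,.11,.07)
E
```

```text
time: 55.1
tool_pos: [0.5705, 0.0234, 0.1731]
ee_rot: [-3.141, 0.002, 0.072]
wrist_force: [-0.2, 0.7, -1.5]
width: 0.0545
finger_force: 30.0
d [-0.0005  0.0012  0.0631] turn 0.002 -> yaw 0.07
```

```bash
python3 nudge.py '0 -.0005 .0012 .03 .002;0 0 0 .025 0;0 0 0 .008 0;0 0 0 0 0;0 0 0 0 0;0 0 0 0 0;0 0 0 0 0'; python3 nudge.py '0 0 0 .005 0;0 0 0 .005 0;0 0 0 .005 0;0 0 0 .004 0;0 0 0 .004 0;0 0 0 0 0;0 0 0 0 0;0 0 0 0 0;0 0 0 0 0'; python3 nudge.py '0 0 0 .004 0;0 0 0 .003 0;0 0 0 .0015 0;0 0 0 0 0;0 0 0 0 0;0 0 0 0 0'
```

```text
time: 55.68
tool_pos: [0.5719, 0.0221, 0.1134]
ee_rot: [3.141, -0.004, 0.069]
wrist_force: [-0.2, 0.3, -0.8]
width: 0.0545
finger_force: 30.0
time: 56.43
tool_pos: [0.5704, 0.0221, 0.0882]
ee_rot: [3.142, 0.0, 0.069]
wrist_force: [-1.7, 0.6, 0.4]
width: 0.0544
finger_force: 30.0
time: 56.93
tool_pos: [0.5712, 0.0222, 0.0799]
ee_rot: [3.141, -0.002, 0.069]
wrist_force: [0.5, 0.3, 2.1]
width: 0.0544
finger_force: 30.0
```

```bash
python3 nudge.py '0 0 0 .002 0;0 0 0 0 0;0 0 0 0 0;0 0 0 .001 0;0 0 0 0 0;0 0 0 0 0;0 -.003 0 .001 0;0 -.003 0 .0011 0;0 0 0 0 0;0 0 0 0 0'; python3 nudge.py '0 -.003 0 .0011 0;0 0 0 0 0;0 0 0 0 0;0 0 0 0 0'; python3 nudge.py '0 -.003 0 .001 0;0 0 0 0 0;0 0 0 0 0;0 0 0 0 0'
```

```text
time: 57.77
tool_pos: [0.5661, 0.0217, 0.0768]
ee_rot: [3.141, -0.005, 0.069]
wrist_force: [1.7, 0.3, 7.9]
width: 0.0549
finger_force: 30.0
time: 58.1
tool_pos: [0.5633, 0.0215, 0.0757]
ee_rot: [3.141, -0.005, 0.069]
wrist_force: [0.6, 0.0, 8.9]
width: 0.0544
finger_force: 30.0
time: 58.43
tool_pos: [0.5603, 0.0213, 0.0746]
ee_rot: [3.141, -0.005, 0.069]
wrist_force: [0.1, -0.3, 8.3]
width: 0.0544
finger_force: 30.0
```

```bash
python3 nudge.py '0 -.003 0 .001 0;0 0 0 0 0;0 0 0 0 0;0 0 0 0 0'; python3 nudge.py '0 -.003 0 .001 0;0 0 0 0 0;0 0 0 0 0;0 0 0 0 0'
```

```text
time: 58.77
tool_pos: [0.5601, 0.0212, 0.0746]
ee_rot: [3.141, -0.012, 0.069]
wrist_force: [5.7, 1.7, 6.6]
width: 0.0545
finger_force: 30.0
time: 59.1
tool_pos: [0.56, 0.0213, 0.0746]
ee_rot: [3.141, -0.019, 0.069]
wrist_force: [11.0, 1.5, 5.6]
width: 0.0545
finger_force: 30.0
```

```bash
python3 nudge.py '.08 .003 0 0 0;.08 0 0 0 0;.08 0 0 0 0;.08 0 0 -.02 0;.08 0 0 -.03 0;.08 0 0 -.03 0;.08 0 0 -.03 0;.08 0 0 0 0;.08 0 0 0 0;.08 0 0 0 0'; python3 - <<'E'
from look import *
plates(); shelf(4); to(.4255,-.2407,.14,-.662)
E
```

```text
time: 59.93
tool_pos: [0.5544, 0.0211, 0.1785]
ee_rot: [-3.141, 0.004, 0.069]
wrist_force: [-1.1, -0.5, -0.1]
width: 0.0799
finger_force: 0.0
top (array([ 422.1, -239.9]), 111.1, 59.6, -0.655)
5 [-26.8  28. ]; 20 [-27.1  28.2]; 35 [-27.3  28.3]; 50 [-27.4  27.6]; 65 [-27.5  27.6]; 80 [-27.6  27.7]; 95 [-27.7  27.8]; 110 [-27.1  27.2]; 125 [-23.7  24.2]; 140 [-19.7  18.8]; overhang x range [  0.4 124.8]
d [-0.1463  0.2524  0.0377] turn 0.731 -> yaw -0.662
```

```bash
python3 nudge.py '.08 -.0183 .0316 .002 0;.08 -.0183 .0316 .004 0;.08 -.0183 .0316 .005 0;.08 -.0183 .0316 .005 0;.08 -.0183 .0316 .005 0;.08 -.0183 .0316 .005 0;.08 -.0183 .0316 .005 0;.08 -.0182 .0312 .005 0;.08 0 0 0 .122;.08 0 0 0 .122;.08 0 0 0 .122;.08 0 0 0 .122;.08 0 0 0 .122;.08 0 0 0 .121;.08 0 0 0 0;.08 0 0 0 0;.08 0 0 0 0;.08 0 0 0 0'; python3 - <<'E'
from look import *
s=imaging.snapshot("wrist")
for c in blobs(masks(s)["white"],500):
    r=rect(onz(s,c,.01,True)); 
    if r[1]>80: print(r)
plates(); to(.4255,-.2407,.014,-.662)
E
```

```text
time: 61.58
tool_pos: [0.4267, -0.2406, 0.144]
ee_rot: [3.141, 0.001, -0.661]
wrist_force: [0.3, -0.3, 0.1]
width: 0.0799
finger_force: 0.0
(array([564.4, 108.1]), 142.1, 70.2, 0.437)
(array([ 424.5, -241.3]), 109.7, 55.6, -0.664)
scene (array([ 426.8, -240.5]), 110.5, 60.4, -0.664)
d [-0.0011  0.0008  0.1304] turn 0.001 -> yaw -0.662
```

```bash
python3 nudge.py '.075 -.0015 .001 .035 0;.075 0 0 .035 0;.075 0 0 .03 0;.075 0 0 .028 0;.075 0 0 0 0;.075 0 0 0 0;.075 0 0 0 0;.075 0 0 0 0;.075 0 0 0 0;.075 0 0 .004 0;.075 0 0 0 0;.075 0 0 0 0;.075 0 0 0 0'
```

```text
time: 62.82
tool_pos: [0.4251, -0.2406, 0.0126]
ee_rot: [3.142, -0.0, -0.662]
wrist_force: [-0.2, 0.0, 0.1]
width: 0.0746
finger_force: 0.0
```

```bash
python3 nudge.py '.075 0 0 .006 0;.075 0 0 .0023 0;.075 0 0 0 0;.075 0 0 0 0;.075 0 0 0 0;0 0 0 0 0;0 0 0 0 0;0 0 0 0 0;0 0 0 0 0;0 0 0 0 0;0 0 0 0 0'; python3 nudge.py '0 0 0 -.02 0;0 0 0 -.03 0;0 0 0 -.035 0;0 0 0 -.035 0;0 0 0 -.03 0;0 0 0 -.03 0;0 0 0 0 0;0 0 0 0 0;0 0 0 0 0'; python3 - <<'E'
from h import *
to(.5675,.0218,.18,.07)
E
```

```text
time: 63.73
tool_pos: [0.4251, -0.2408, 0.0043]
ee_rot: [3.141, -0.0, -0.662]
wrist_force: [-0.4, 0.2, 0.6]
width: 0.0545
finger_force: 30.0
time: 64.48
tool_pos: [0.4244, -0.2401, 0.1826]
ee_rot: [3.142, 0.002, -0.662]
wrist_force: [-0.6, -0.4, -1.2]
width: 0.0544
finger_force: 30.0
d [-0.0483 -0.2945  0.0026] turn -0.732 -> yaw 0.07
```

```bash
python3 nudge.py '0 -.006 -.0368 0 0;0 -.006 -.0368 0 0;0 -.006 -.0368 0 0;0 -.006 -.0368 0 0;0 -.006 -.0368 0 0;0 -.006 -.0368 0 0;0 -.006 -.0368 0 0;0 -.0063 -.0369 0 0;0 0 0 0 -.122;0 0 0 0 -.122;0 0 0 0 -.122;0 0 0 0 -.122;0 0 0 0 -.122;0 0 0 0 -.122;0 0 0 0 0;0 0 0 0 0;0 0 0 0 0;0 0 0 0 0'; python3 - <<'E'
from h import *
to(.5675,.0219,.12,.07)
E
```

```text
time: 65.98
tool_pos: [0.5677, 0.0213, 0.1832]
ee_rot: [-3.142, 0.002, 0.068]
wrist_force: [0.5, 0.7, -2.5]
width: 0.0544
finger_force: 30.0
d [-0.0002 -0.0006  0.0632] turn -0.002 -> yaw 0.07
```

```bash
python3 nudge.py '0 -.0002 -.0004 .03 -.002;0 0 0 .025 0;0 0 0 .008 0;0 0 0 0 0;0 0 0 0 0;0 0 0 0 0;0 0 0 0 0'; python3 nudge.py '0 0 0 .005 0;0 0 0 .005 0;0 0 0 .005 0;0 0 0 .004 0;0 0 0 .004 0;0 0 0 0 0;0 0 0 0 0;0 0 0 0 0;0 0 0 0 0'; python3 nudge.py '0 0 0 .004 0;0 0 0 .003 0;0 0 0 .0015 0;0 0 0 0 0;0 0 0 0 0;0 0 0 0 0'
```

```text
time: 66.57
tool_pos: [0.5692, 0.0216, 0.1234]
ee_rot: [3.141, -0.004, 0.071]
wrist_force: [0.2, -0.7, -0.6]
width: 0.0545
finger_force: 30.0
time: 67.32
tool_pos: [0.5678, 0.0217, 0.0982]
ee_rot: [3.141, 0.0, 0.072]
wrist_force: [-1.9, 0.4, 1.1]
width: 0.0542
finger_force: 30.0
time: 67.82
tool_pos: [0.5686, 0.0217, 0.0899]
ee_rot: [3.141, -0.002, 0.072]
wrist_force: [0.7, -0.7, 2.5]
width: 0.0544
finger_force: 30.0
```

```bash
python3 nudge.py '0 0 0 .002 0;0 0 0 0 0;0 0 0 0 0;0 0 0 .001 0;0 0 0 0 0;0 0 0 0 0;0 -.003 0 .001 0;0 -.003 0 .0011 0;0 0 0 0 0;0 0 0 0 0'; python3 nudge.py '0 -.003 0 .0011 0;0 0 0 0 0;0 0 0 0 0;0 0 0 0 0'; python3 nudge.py '0 -.003 0 .001 0;0 0 0 0 0;0 0 0 0 0;0 0 0 0 0'
```

```text
time: 68.65
tool_pos: [0.5628, 0.0212, 0.086]
ee_rot: [3.141, -0.003, 0.072]
wrist_force: [0.2, -0.5, 6.2]
width: 0.0543
finger_force: 30.0
time: 68.98
tool_pos: [0.56, 0.0209, 0.085]
ee_rot: [3.141, -0.003, 0.072]
wrist_force: [-0.1, -0.1, 6.6]
width: 0.0544
finger_force: 30.0
time: 69.32
tool_pos: [0.5569, 0.0207, 0.0838]
ee_rot: [3.141, -0.003, 0.072]
wrist_force: [-0.7, -0.6, 6.7]
width: 0.0544
finger_force: 30.0
```

```bash
python3 nudge.py '0 -.003 0 .001 0;0 0 0 0 0;0 0 0 0 0;0 0 0 0 0'; python3 nudge.py '0 -.003 0 .001 0;0 0 0 0 0;0 0 0 0 0;0 0 0 0 0'
```

```text
time: 69.65
tool_pos: [0.5553, 0.0206, 0.0833]
ee_rot: [3.141, -0.006, 0.072]
wrist_force: [3.2, 0.3, 6.3]
width: 0.0545
finger_force: 30.0
time: 69.98
tool_pos: [0.5553, 0.0206, 0.0833]
ee_rot: [3.141, -0.014, 0.072]
wrist_force: [9.2, 1.5, 5.2]
width: 0.0546
finger_force: 30.0
```

```bash
python3 nudge.py '.08 .003 0 0 0;.08 0 0 0 0;.08 0 0 0 0;.08 0 0 -.02 0;.08 0 0 -.03 0;.08 0 0 -.03 0;.08 0 0 0 0;.08 0 0 0 0;.08 0 0 0 0'; python3 -c "
from look import *
shelf(5)"; python3 nudge.py '.08 0 .04 0 0;.08 0 .04 0 0;.08 0 .04 0 0;.08 -.02 .04 0 0;.08 -.04 0 0 0;.08 -.04 0 0 0;.08 0 0 0 0;.08 0 0 0 0;.08 0 0 0 0'; python3 - <<'E'
from h import *
s=imaging.snapshot("wrist"); a=np.deg2rad(20); Rs=(Ro.from_euler("z",.07)*Ro.from_euler("y",-a)).as_matrix(); O=np.array([.520,.0188,.024])
for k in range(0,6): print(k,proj(s,O+Rs@[0,-.0275,.01*k],True).round(0)[0],proj(s,O+Rs@[.11,-.0275,.01*k],True).round(0)[0])
u,v=proj(s,O+Rs@[.055,0,.025],True)[0].astype(int); print(u,v)
a,b=max(0,min(312,u-100)),max(0,min(234,v-75)); print(a,b)
cv2.imwrite("pics/w11.png",cv2.resize(s["color"][b:b+150,a:a+200],(800,600),interpolation=cv2.INTER_CUBIC))
E
```

```text
time: 70.73
tool_pos: [0.5517, 0.0206, 0.1587]
ee_rot: [-3.141, 0.003, 0.072]
wrist_force: [-0.4, -0.2, 0.2]
width: 0.08
finger_force: 0.0
5 [-27.1  27. ]; 20 [-27.1  27.3]; 35 [-27.3  27.3]; 50 [-27.9  27.3]; 65 [-27.7  27.3]; 80 [-27.6  27.3]; 95 [-27.6  27.7]; 110 [-27.4  27.1]; 125 [-23.5  23.2]; 140 [-18.3  17.4]; overhang x range [ -1.5 126. ]
time: 71.53
tool_pos: [0.4655, -0.1431, 0.1593]
ee_rot: [-3.141, 0.001, 0.071]
wrist_force: [0.1, -0.5, -0.4]
width: 0.08
finger_force: 0.0
0 [145. 127.] [130.  28.]
1 [142. 131.] [125.  30.]
2 [138. 135.] [121.  31.]
3 [135. 139.] [117.  32.]
4 [132. 144.] [112.  34.]
5 [128. 148.] [107.  36.]
103 89
3 14
```

View pics/w11.png

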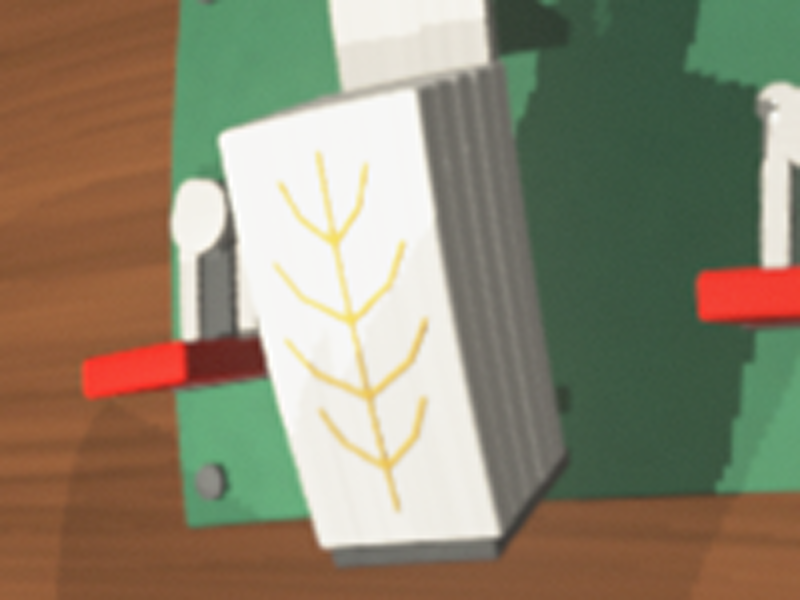

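The picture shows all five plates in one even pile, with their lower edges in line against the stop (about (415,545)). Both clips are on their posts. I'm handing in the job.

```bash
python3 -c "
from bench import robot, imaging, probe_bus
print(robot.close_job())"
```

```text
the job is handed in; nothing more can be done
None
```

The job is handed in at about 72 s of the 210 s allowed: both clips were pushed home on their posts first, then all five plates were stacked flat and centred on the shelf against the stop. The hand-in call gave no verdict, so the result rests on my own camera and force checks.

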